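# Lock the test tiles away in the sample case

### The arm

A 6-joint arm with a two-finger parallel gripper is mounted at the origin on the work surface; the furniture and walls round the work are solid. World frame = base frame: x ahead of the robot, y to its left, z up, the work surface at z = 0. Lengths are in m, angles in rad, forces in N, time in s.
With the tool pointing down it reaches from about 0.35 to 0.775 m from the base axis. Payload 7.3 kg.
Tool frame: the origin (TCP) lies at the very end of the fingers, on their centre line; the grasp point (between the pads) lies 19 mm behind it (pinch_z is the distance from the TCP to the grasp point, in m); z points along the fingers, y is the line along which they close (so a half turn about z gives the same grasp; the last joint's range is limited). The gripper opens to 92 mm and grips with 3 to 60 N. Pads are 19 mm wide; open, the fingers measure 130 mm over their backs; the gripper's body (75 mm by 190 mm) begins 47 mm behind the grasp point.
Start: joints at [1.17, 0.342, 1.524, -0, 1.275, -0.146], TCP at [0.132, 0.508, 0.227] pointing down, gripper open.
Joint ranges: [-2.53, 2.53], [-0.77, 2.02], [0.04, 2.7], [-1, 4.14], [0.28, 2.66], [-3.11, 3.11]. Speed limits (rad/s): [2.57, 2.57, 3.14, 3.14, 3.14, 3.14].

### API

Orientations are given as [roll, pitch, yaw] about the fixed x, y, z axes, in that order (R = Rz(yaw) Ry(pitch) Rx(roll)).
In Python, from cell import * gives the robot as it stands.
- The arm moves only by the tool arm_command, never from a script. Its arguments are lists of equal length, an entry for each row: "fingers": the gripper command: -1 is fully open, 1 is shut, values between are in proportion; "travel": the shift along the tool's x, y, z in m, a list of three; "dr": the turn, a rotation vector about the tool's x, y, z in degrees, a list of three. In form: {"fingers": [fingers, ...], "travel": [[x, y, z], ...], "dr": [[wx, wy, wz], ...]}. A call has 1 to 8 rows; each row is the pose to reach, as a shift and turn from the pose commanded when the call began, along the tool's axes at that moment; what a row does not reach only later rows make up. A row lasts 1/12 s, in which the tool goes at most 41.7 mm and 7.16 degrees, less where a joint would pass 70% of its speed; a pose out of reach is approached as far as the arm can. A call with a gripper value outside its range is refused whole. The fingers move at their own pace and stop on an object; "squeeze" is the grip in N (left out, the last holds). Time passes only in rows, so rows that repeat a pose let the fingers close. It gives the time, the measured TCP pose, the force, the opening and the grip force at its end, in the units of the state.
- observe(): the state, without advancing time (a new reading comes with each control period).
- read_camera(name): name is "scene" or "top" or "wrist"; returns a dict with "color" (480x640x3 uint8, blue, green, red), "z_map" (480x640 float32, m along the optical axis (not along the pixel's ray), 0 where there is no reading), "fx", "fy", "cx", "cy" (pixels), "R" (3x3) and "t" (3): a world point X has camera coordinates R X + t. Camera axes: x right, y down, z forward; pixel columns grow to the right and rows downward; lengths in m; the calibration is good to about 2 mm. A picture is of the moment at which its call begins.
- hand_in(): hands the job in; it is judged then, once.
The state is a dict: "time": time; "qpos": joint angles; "qvel": joint speeds; "joint_efforts": joint torques, N m; "tool_pos": TCP position; "tool_rot": TCP orientation; "contact_force": force on the tool from outside, world axes, zero at the start; "torque": the same for the moment, N m; "opening": finger opening in m; "grip_force": force on a finger pad.
Only numpy, scipy, OpenCV 4.12 (cv2) and the standard library are available. Lean on these libraries where they do the work, as an engineer would, in place of code of your own. Each camera call takes 0.05 s, during which the arm holds its last target. There are 200 camera calls.

### The job

Put the glaze test tiles away in the plywood sample case. Its lock is worn: gently turn the key that stands in it back and forth until it drops home, then turn it clockwise as far as it goes, swing the cam lever off the cover and slide the cover fully open, away from you. Put every test tile that is there into the well, slide the cover shut, swing the lever back across it, and lock it by turning the key back an eighth of a turn, leaving it home in the lock; do not disturb the bowl, the clay animal or the dark pinch pot.

Things in the scene. Friction and masses are not known exactly. Their poses are not given: they have to be found in the camera images.
- case: plywood sample case fixed to the worktop; position and yaw vary. Frame: origin under the centre of its well, z = 0 at the worktop; x away from the robot (the way the cover opens), y left. Deck at the right (y -103 to -195 mm, x +-70 mm, 30 mm high) carries the lock; post at the left (x 27 to 73, y 119 to 149 mm, 58 mm high) the lever; two rails behind the well (y +-88 mm) to x = 202 mm
- well (a point): centre of the floor of the well, 8 mm above the worktop. The well is an open box, inside 130 mm (x of the case) by 190 mm (y), with 5 mm walls whose tops are 50 mm above the worktop (42 mm deep)
- lock (a point): centre of the mouth of the lock, at (0, -150, 75) mm in the case frame: top of a steel housing 54 mm square standing on the deck, with a 26 mm square bore 29 mm deep. Once the key is home, turn it clockwise seen from above, 0.4 to 1.2 rad, to the stop (its x then along x or y of the case): this draws the bolt, which stays so. Turned back from the stop by an eighth of a turn (pi/4) it is locked
- barrel_face (a point): face of the hidden brass barrel at the bottom of the bore, z = 45 mm in the case frame. It has a cross-shaped slot, 7.5 mm wide and 10 mm deep, at an unknown angle that differs from start to start. Friction (0.06 N m) keeps the barrel still while the key is pressed on it with only a few newtons; the same friction is felt when the engaged key turns it
- key: steel key, 90 g, standing upright and loose in the lock; origin at the centre of its foot, z up, x normal to the flat bow. Round shank 24 mm thick, 12 to 52 mm above the foot; bow 9 mm thick (x), 42 mm wide (y), 52 to 92 mm above the foot. At the start its x is within 0.15 rad of x of the case
- key_foot (a point): centre of the underside of the key's foot, a cross of four arms (24 mm across, 5 mm thick, 12 mm high, along x and y of the key), so it fits the slot every quarter turn, within about 0.1 rad. At the start it rests on the barrel face (45 mm above the worktop), 0.25 to 0.8 rad from fitting one way or the other; turned while lightly pressed it drops, and is home at 35 mm
- key_bow (a point): point to grip on the key: on its axis, 75 mm above the foot
- cover (a joint): position of the flat wooden sliding cover, m: 0 closed over the well, 0.130 fully open, sliding along +x of the case with light friction (1.5 N). Held shut within 3 mm until the lock is turned open and the lever is swung free. 140 (x) x 196 (y) x 6 mm, top face at z = 56 mm
- cover_grip (a point): centre of the top of the wooden grip rib on the cover: 12 mm (x of the case) x 60 mm (y) x 28 mm high, top at z = 84 mm; at (-20, 0) mm in the case frame when closed; moves with the cover
- lever (a joint): angle of the dark steel cam lever, rad: 0 locked, lying across the cover, knob towards -y of the case; grows to 1.57 free, knob towards +x of the case (away from the robot), turning counterclockwise seen from above. Frees the cover from about 1.1 on. Stays where it is left (friction 0.1 N m)
- lever_knob (a point): centre of the top of the lever's upright round black knob: 18 mm thick, 26 mm high, top at z = 93 mm, 75 mm from the pivot; moves with the lever
- lever_pivot (a point): pivot axis of the lever, vertical, at (50, 134) mm in the case frame
- tile_1: glaze test tile, flat, 70 x 45 x 8 mm, 50 g, origin at the centre of its underside, x along the 70 mm side, z up out of the glazed face; lies singly on the worktop to the left of the case. May be absent
- tile_2: glaze test tile, flat, 70 x 45 x 8 mm, 50 g, origin at the centre of its underside, x along the 70 mm side, z up out of the glazed face; lies singly on the worktop to the left of the case. May be absent
- tile_3: glaze test tile, flat, 70 x 45 x 8 mm, 50 g, origin at the centre of its underside, x along the 70 mm side, z up out of the glazed face; lies singly on the worktop to the left of the case. May be absent
- tile_4: glaze test tile, flat, 70 x 45 x 8 mm, 50 g, origin at the centre of its underside, x along the 70 mm side, z up out of the glazed face; lies singly on the worktop to the left of the case. May be absent
- bowl: bystander: small bowl 68 mm wide, 32 mm high, origin at its underside. Leave alone
- animal: bystander: clay animal 35 x 70 x 51 mm, origin at its underside. Leave alone
- pot: bystander: dark pinch pot 64 mm wide, 36 mm high, origin at its underside. Leave alone
Not all that is in view belongs to the job. What is meant by the tile_2 is not red, and is the larger of those in its own colour.

How it is judged:
On the way, in this order (a step that is already met when the one before it is completed fails the run):
1. the key has dropped home into the barrel of the lock (z of key in the frame of case below 0.039 m and horizontal distance between key and lock below 0.006 m and angle between key's own z axis and vertical below 0.15 rad), for 0.2 s.
2. the cover is fully open, to within 10 mm (value of joint cover above 0.12 m), for 0.2 s.
3. every tile that is there lies in the well (x of tile_1 in the frame of case between -0.064 and 0.064 m and y of tile_1 in the frame of case between -0.094 and 0.094 m and z of tile_1 in the frame of case between 0.003 and 0.046 m and x of tile_2 in the frame of case between -0.064 and 0.064 m and y of tile_2 in the frame of case between -0.094 and 0.094 m and z of tile_2 in the frame of case between 0.003 and 0.046 m and x of tile_3 in the frame of case between -0.064 and 0.064 m and y of tile_3 in the frame of case between -0.094 and 0.094 m and z of tile_3 in the frame of case between 0.003 and 0.046 m and x of tile_4 in the frame of case between -0.064 and 0.064 m and y of tile_4 in the frame of case between -0.094 and 0.094 m and z of tile_4 in the frame of case between 0.003 and 0.046 m), for 0.2 s.
At the end, for the whole second after the job is handed in: Every tile present rests in the well, below the cover; cover shut to within 6 mm; lever back across it, within 0.3 rad; key home in the lock (foot no higher than 39 mm, tilt under 0.15 rad) and turned 45 degrees to the case, within 16 degrees: locked (all of step 1 and all of step 3 and angle between the x axis of key and the x axis of case, either way round between 0.5 and 1.07 rad and value of joint cover below 0.006 m and value of joint lever below 0.3 rad and linear speed of each of tile_1, tile_2, tile_3, tile_4 below 0.03 m/s); the robot touches nothing.
It fails at once if the key is forced: more than 80 N between key and case (contact force between key and case above 80 N).
It fails at once if the small bowl is moved more than 30 mm (distance of bowl from where it was at the start of the episode above 0.03 m).
It fails at once if the clay animal is moved more than 30 mm (distance of animal from where it was at the start of the episode above 0.03 m).
It fails at once if the dark pinch pot is moved more than 30 mm (distance of pot from where it was at the start of the episode above 0.03 m).
Of tile_1, tile_2, tile_3, tile_4 only 2 to 4 are there at a start; the rules pass over those that are not, and their reading is None.
At some moment in a run one of tile_1, tile_2, tile_3, tile_4 may be knocked a few centimetres aside while the robot is not near it.
Once in a run the grip may slacken for a moment while it holds something.
It also fails if it takes over 210 s, if anything falls off the work surface, if the arm or the gripper's body presses on something with over 40 N, if the wrist force passes 120 N, or if a joint passes its speed limit or range.

## Working session

There is one attempt and no reset: what is moved stays moved. The work goes in short steps, Python scripts to look and compute and a tool call to move; the robot and the scene stay as the last step left them, time stands still between calls to the robot, and variables do not carry over. Pictures are saved under pics/ and viewed, at most 14 in all, crops included, and the job is handed in when it is done.

Besides the shell and the picture viewer there is one more tool, called by a JSON object that holds its "api" and its "payload", one argument or row to a line. arm_command: Moves the arm, as the interface text tells. Its arguments: {"type":"object","properties":{"fingers":{"type":"array","items":{"type":"number"}},"travel":{"type":"array","items":{"type":"array","items":{"type":"number"}}},"dr":{"type":"array","items":{"type":"array","items":{"type":"number"}}},"squeeze":{"type":"number"}},"required":["fingers","travel","dr"]}

```bash
mkdir -p pics; ls; python3 - <<'E'
from cell import *
import cv2,numpy as np
print(observe())
for n in ["scene","top"]:
    c=read_camera(n); cv2.imwrite(f"pics/{n}0.png",c["color"]); np.savez(f"{n}0.npz",**c)
    print(n,c["fx"],c["cx"],c["cy"],c["R"].round(3).tolist(),c["t"].round(3).tolist())
E
```

```text
pics
{'time': 0.0, 'qpos': array([ 1.16998002e+00,  3.42659772e-01,  1.52501005e+00, -2.79227743e-06,
        1.27537201e+00, -1.46007076e-01]), 'qvel': array([ 9.24618089e-04,  2.34887613e-05,  1.56978084e-03,  1.37906412e-05,
       -3.52204376e-04,  5.43148422e-04]), 'joint_efforts': array([ 1.46714825e-03, -4.31227648e+01, -2.44226611e+01,  7.17929564e-02,
        5.58107521e-02, -1.08032889e-04]), 'tool_pos': array([0.13215855, 0.50768418, 0.22608005]), 'tool_rot': array([-3.14015850e+00, -2.08198334e-04,  2.88678409e+00]), 'contact_force': array([0.82965347, 0.76104956, 0.37798596]), 'torque': array([-0.01003731, -0.03509682,  0.04103299]), 'grip_force': 0.0, 'opening': 0.09190488758044235}
scene 509.9838498179356 319.1570289626124 236.99696578894083 [[0.693, -0.721, 0.018], [-0.331, -0.34, -0.88], [0.64, 0.604, -0.474]] [-0.404, 0.268, 0.863]
top 447.08459070117567 315.33645779652016 233.83135183111307 [[0.025, -1.0, 0.004], [-0.997, -0.026, -0.068], [0.069, -0.002, -0.998]] [-0.037, 0.574, 1.257]
```

View pics/scene0.png

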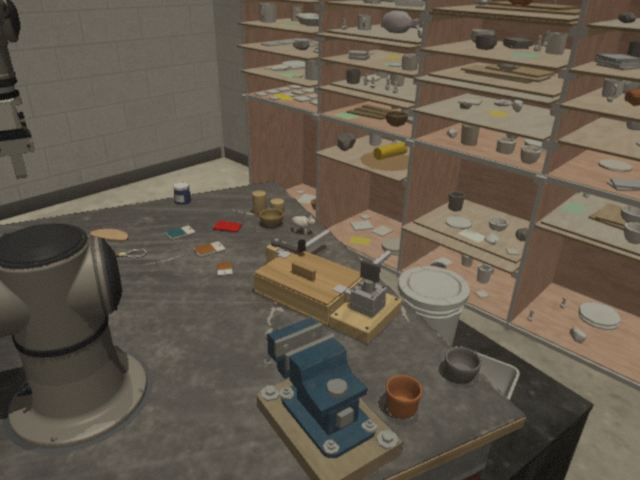

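View pics/top0.png

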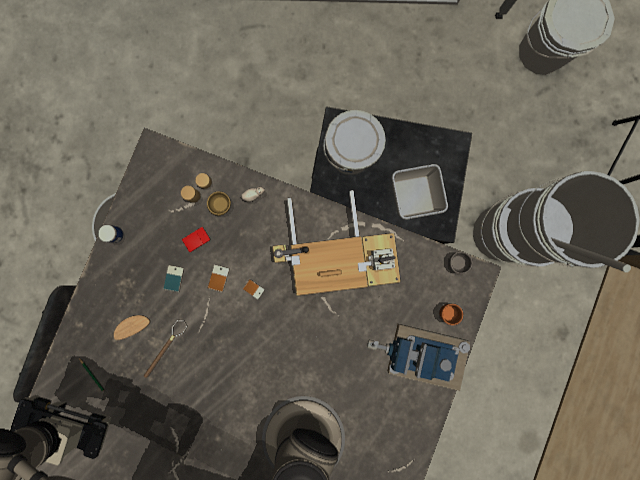

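The scene shows the case in the middle, with the key (≈375,262 top) in its lock and the lever at the left (290,252). To its left are a teal tile (174,278), a large orange tile (219,277), a small orange piece (255,289) and a red flat piece (196,239). Bowl at (218,203), animal at (252,194). I'll measure now.

```bash
cat > h.py <<'E'
import cv2,numpy as np
from cell import *
def ray(c,uv,z):
    uv=np.atleast_2d(np.asarray(uv,float))
    d=np.c_[(uv[:,0]-c["cx"])/c["fx"],(uv[:,1]-c["cy"])/c["fy"],np.ones(len(uv))]@c["R"]
    o=-c["R"].T@c["t"]
    s=(z-o[2])/d[:,2]
    return o+d*s[:,None]
def proj(c,X):
    p=np.atleast_2d(X)@c["R"].T+c["t"]
    return np.c_[p[:,0]/p[:,2]*c["fx"]+c["cx"],p[:,1]/p[:,2]*c["fy"]+c["cy"]]
def rect(c,mask,z,minarea=30):
    out=[]
    for k in cv2.findContours(mask.astype(np.uint8),cv2.RETR_EXTERNAL,cv2.CHAIN_APPROX_NONE)[0]:
        if cv2.contourArea(k)<minarea: continue
        P=ray(c,k[:,0,:],z)[:,:2]
        (x,y),(w,h),a=cv2.minAreaRect((P*1000).astype(np.float32))
        if w<h: w,h,a=h,w,a+90
        out.append((k[:,0].mean(0).round().tolist(),round(x),round(y),round(w),round(h),round((a+90)%180-90,1)))
    return out
E
python3 - <<'E'
from h import *
c=dict(np.load("top0.npz")); im=c["color"]
hsv=cv2.cvtColor(im,cv2.COLOR_BGR2HSV)
for (u,v) in [(174,284),(217,284),(254,287),(196,239),(176,271),(222,270),(258,293)]: print((u,v),hsv[v,u],im[v,u],ray(c,(u,v),.008).round(3)[0,:2])
for u,v in [(296,295),(398,285),(294,239),(398,234),(330,273),(290,200),(352,193)]: print((u,v),ray(c,(u,v),.05).round(3))
tiles=cv2.resize(im[220:310,150:290],None,fx=4,fy=4,interpolation=cv2.INTER_CUBIC)
case=cv2.resize(im[180:305,262:408],None,fx=4,fy=4,interpolation=cv2.INTER_CUBIC)
cv2.imwrite("pics/tiles.png",tiles); cv2.imwrite("pics/case.png",case)
E
```

```text
(174, 284) [ 92 110  81] [81 79 46] [0.422 0.377]
(217, 284) [ 14 178 133] [ 40  83 133] [0.425 0.254]
(254, 287) [ 13 180 139] [ 41  85 139] [0.419 0.149]
(196, 239) [  1 198 180] [ 40  44 180] [0.552 0.32 ]
(176, 271) [ 35  34 189] [164 189 185] [0.459 0.373]
(222, 270) [ 37  23 191] [174 191 187] [0.465 0.242]
(258, 293) [ 40  26 178] [160 178 172] [0.402 0.137]
(296, 295) [[0.402 0.026 0.05 ]]
(398, 285) [[ 0.437 -0.255  0.05 ]]
(294, 239) [[0.557 0.036 0.05 ]]
(398, 234) [[ 0.578 -0.253  0.05 ]]
(330, 273) [[ 0.465 -0.066  0.05 ]]
(290, 200) [[0.666 0.051 0.05 ]]
(352, 193) [[ 0.69  -0.123  0.05 ]]
```

View pics/tiles.png

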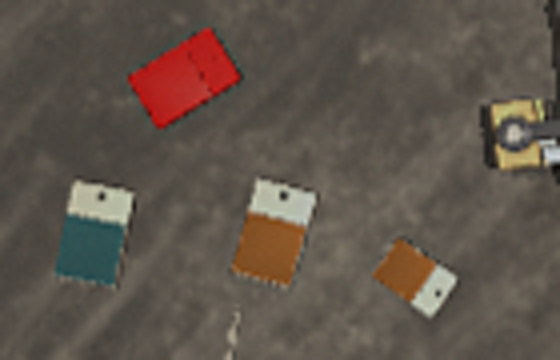

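View pics/case.png

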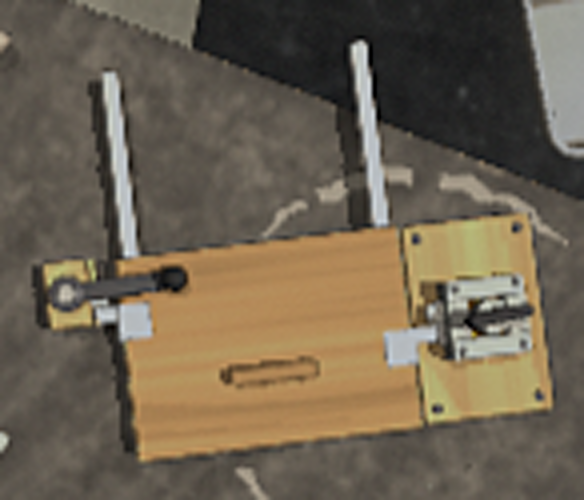

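Red (188,79 in the crop) and the small orange piece are decoys. The tiles to move are teal and the large orange one, both with a white end. In the case crop, the cover corners are at (140,460), (424,427), (400,228), and the deck corners at (530,213), (551,408), (426,425).

```bash
python3 - <<'E'
from h import *
c=dict(np.load("top0.npz")); im=c["color"]; hsv=cv2.cvtColor(im,cv2.COLOR_BGR2HSV)
up=lambda u,v:(262+(u+.5)/4-.5,180+(v+.5)/4-.5)
pts=[((140,460),(-70,98),.056),((424,427),(-70,-98),.056),((530,213),(70,-195),.03),((551,408),(-70,-195),.03),((426,427),(-70,-103),.03),((403,229),(70,-98),.056),((271,370),(-20,0),.084)]
W=np.array([ray(c,up(*p),z)[0,:2] for p,_,z in pts]);B=np.array([b for _,b,_ in pts])/1000
mw,mb=W.mean(0),B.mean(0);H=(B-mb).T@(W-mw);th=np.arctan2(H[0,1]-H[1,0],H[0,0]+H[1,1])
R=np.array([[np.cos(th),-np.sin(th)],[np.sin(th),np.cos(th)]]);t=mw-R@mb
print("case",t,th,np.degrees(th));print(((W-t)@R-B).round(4)*1000)
np.savez("case.npz",R=R,t=t,th=th)
for n,b in dict(lock=(0,-150),grip=(-20,0),knob=(50,59),pivot=(50,134),knobopen=(125,134),well=(0,0)).items(): print(n,(R@np.array(b)/1000+t).round(4))
# tiles: colour body + white end
S=np.s_[225:310,150:280]
for name,lo,hi in [("teal",(85,70,40),(100,255,255)),("orange",(8,120,60),(20,255,255)),("red",(0,150,60),(6,255,255))]:
    m=np.zeros(im.shape[:2],np.uint8)
    m[S]=(cv2.inRange(hsv,lo,hi)|cv2.inRange(hsv,(20,0,130),(60,90,255)))[S]
    m=cv2.morphologyEx(m,cv2.MORPH_CLOSE,np.ones((3,3)))
    print(name,rect(c,m,.008))
b=[ray(c,up(*p),.137)[0,:2] for p in[(470,328),(532,309)]];print("bow",b,(b[0]+b[1])/2,np.degrees(np.arctan2(*(b[0]-b[1])[::-1])))
E
```

```text
case [ 0.48669438 -0.06257361] 0.13503398330896668 7.736877334443793
[[-0.6 -0.5]
 [ 0.4 -1.2]
 [ 0.3  0.5]
 [ 2.2  2.5]
 [-1.3 -0.5]
 [-2.4 -2.7]
 [ 1.4  2. ]]
lock [ 0.5069 -0.2112]
grip [ 0.4669 -0.0653]
knob [0.5283 0.0026]
pivot [0.5182 0.0769]
knobopen [0.5925 0.087 ]
well [ 0.4867 -0.0626]
teal [([258.0, 292.0], 404, 136, 34, 17, -32.1), ([220.0, 270.0], 465, 247, 44, 23, 75.6), ([173.0, 278.0], 440, 381, 67, 43, -9.8)]
orange [([253.0, 289.0], 413, 151, 52, 34, 57.9), ([218.0, 278.0], 443, 252, 67, 44, -14.4), ([175.0, 270.0], 461, 377, 43, 24, 80.2)]
red [([258.0, 292.0], 404, 136, 34, 17, -32.1), ([220.0, 270.0], 465, 247, 44, 23, 75.6), ([175.0, 270.0], 461, 377, 43, 24, 80.2), ([196.0, 239.0], 551, 321, 70, 45, -56.5)]
bow [array([ 0.49907107, -0.18900436]), array([ 0.51233945, -0.22888277])] [ 0.50570526 -0.20894356] 108.40337430784038
```

```bash
cat >> h.py <<'E'
from scipy.spatial.transform import Rotation as Ro
K=dict(np.load("case.npz"))
def case(x,y): return K["R"]@np.array([x,y])/1000+K["t"]   # mm in case -> world m
def inv(p): return (K["R"].T@(np.asarray(p)[:2]-K["t"])*1000).round(1)
def go(x,y,z,yaw,cur=None):
    """print tool-frame travel, dr to world TCP pose (yaw deg, pointing down)"""
    s=observe(); p,r=(s["tool_pos"],s["tool_rot"]) if cur is None else (np.array(cur[:3]),[np.pi,0,np.radians(cur[3])])
    R=Ro.from_euler("xyz",r); T=Ro.from_euler("xyz",[np.pi,0,np.radians(yaw)])
    print("travel",(R.inv().apply(np.array([x,y,z])-p)).round(4).tolist(),"dr",np.degrees((R.inv()*T).as_rotvec()).round(2).tolist())
E
python3 - <<'E'
from h import *
go(.44,.22,.23,130)
go(.50,-.13,.25,107,(.44,.22,.23,130))
E
```

```text
travel [-0.3704, -0.2008, -0.0037] dr [-0.08, 0.01, 35.4]
travel [-0.3067, -0.179, -0.02] dr [0.0, -0.0, 23.0]
```

{"api": "arm_command", "payload": {
  "fingers": [-1, -1, -1, -1, -1, -1, -1, -1],
  "travel": [
    [-0.041, -0.022, 0],
    [-0.082, -0.044, 0],
    [-0.123, -0.066, 0],
    [-0.164, -0.088, 0],
    [-0.205, -0.11, 0],
    [-0.246, -0.132, 0],
    [-0.26, -0.14, 0],
    [-0.26, -0.14, 0]
  ],
  "dr": [
    [0, 0, 5],
    [0, 0, 10],
    [0, 0, 15],
    [0, 0, 20],
    [0, 0, 25],
    [0, 0, 30],
    [0, 0, 35],
    [0, 0, 35]
  ]
}}

```text
time: 0.77
tool_pos: [0.3528, 0.3029, 0.2265]
tool_rot: [3.141, 0.002, 2.266]
contact_force: [-0.0, 0.5, 0.6]
opening: 0.0922
grip_force: 0.0
```

```bash
python3 - <<'E'
from h import *
s=observe();print(s["tool_pos"],np.degrees(s["tool_rot"]))
go(.50,-.12,.27,107)
E
```

```text
[0.35278703 0.30291339 0.22650954] [1.79991734e+02 1.34107866e-01 1.29835260e+02]
travel [-0.4192, -0.1579, -0.0425] dr [0.03, 0.13, 22.84]
```

{"api": "arm_command", "payload": {
  "fingers": [-1, -1, -1, -1, -1, -1, -1, -1],
  "travel": [
    [-0.035, -0.013, -0.01],
    [-0.07, -0.026, -0.02],
    [-0.11, -0.04, -0.03],
    [-0.15, -0.055, -0.04],
    [-0.19, -0.07, -0.042],
    [-0.23, -0.085, -0.042],
    [-0.27, -0.1, -0.042],
    [-0.31, -0.115, -0.042]
  ],
  "dr": [
    [0, 0, 3],
    [0, 0, 6],
    [0, 0, 9],
    [0, 0, 12],
    [0, 0, 15],
    [0, 0, 18],
    [0, 0, 21],
    [0, 0, 23]
  ]
}}

```text
time: 1.43
tool_pos: [0.4593, 0.0026, 0.2687]
tool_rot: [3.141, -0.0, 1.873]
contact_force: [0.6, 0.3, 1.0]
opening: 0.092
grip_force: 0.0
```

{"api": "arm_command", "payload": {
  "fingers": [-1, -1, -1, -1, -1, -1],
  "travel": [
    [-0.03, -0.02, 0],
    [-0.06, -0.04, 0],
    [-0.08, -0.06, 0],
    [-0.1, -0.075, 0],
    [-0.11, -0.08, 0],
    [-0.11, -0.08, 0]
  ],
  "dr": [
    [0, 0, 0],
    [0, 0, 0],
    [0, 0, 0],
    [0, 0, 0],
    [0, 0, 0],
    [0, 0, 0]
  ]
}}

```text
time: 1.93
tool_pos: [0.4152, -0.1263, 0.2684]
tool_rot: [-3.141, 0.0, 1.872]
contact_force: [-0.8, 0.2, 0.1]
opening: 0.0918
grip_force: 0.0
```

```bash
python3 - <<'E'
from h import *
s=observe();print(s["tool_pos"],np.degrees(s["tool_rot"]))
c=read_camera("wrist");np.savez("w1.npz",**c);cv2.imwrite("pics/w1.png",c["color"])
print((-c["R"].T@c["t"]).round(3), proj(c,[[*case(0,-150),.137],[*case(50,59),.093],[*case(-20,0),.084]]).round())
E
```

```text
[ 0.41516149 -0.12632993  0.26844431] [-1.79965885e+02  7.77081827e-04  1.07256764e+02]
[ 0.393 -0.059  0.427] [[384. 344.]
 [478. 125.]
 [387. 176.]]
```

View pics/w1.png

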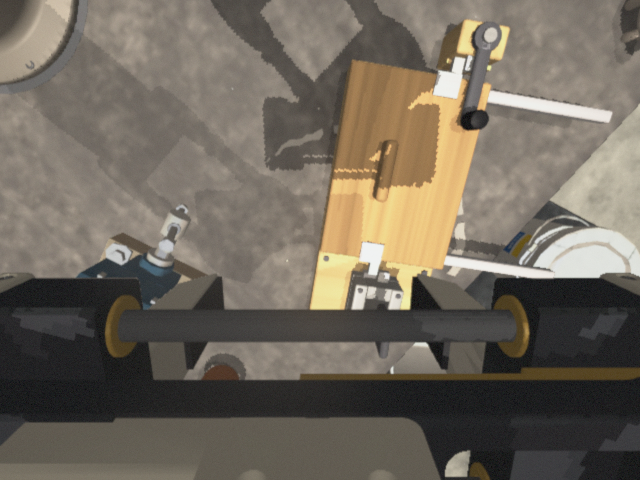

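The wrist view shows the cover, knob (475,120) close to where I predicted it (478,125), and the key mostly hidden behind the fingers at (385,345). I'll shift further right to see the key.

{"api": "arm_command", "payload": {
  "fingers": [-1, -1, -1, -1, -1, -1],
  "travel": [
    [-0.04, 0.005, 0],
    [-0.08, 0.01, 0],
    [-0.12, 0.015, 0],
    [-0.15, 0.02, 0],
    [-0.15, 0.02, 0],
    [-0.15, 0.02, 0]
  ],
  "dr": [
    [0, 0, 0],
    [0, 0, 0],
    [0, 0, 0],
    [0, 0, 0],
    [0, 0, 0],
    [0, 0, 0]
  ]
}}

```text
time: 2.48
tool_pos: [0.4803, -0.2614, 0.2674]
tool_rot: [-3.141, -0.002, 1.874]
contact_force: [0.3, 1.2, -0.7]
opening: 0.0912
grip_force: 0.0
```

```bash
python3 - <<'E'
from h import *
s=observe();print(s["tool_pos"],np.degrees(s["tool_rot"]))
c=read_camera("wrist");np.savez("w2.npz",**c)
p=proj(c,[[*case(0,-150),.137],[*case(0,-150),.075]]).round();print(p)
u,v=map(int,p[0]);u0,v0=max(u-80,0),max(v-80,0);print(u0,v0);cv2.imwrite("pics/w2.png",cv2.resize(c["color"][v0:v0+160,u0:u0+160],None,fx=3.5,fy=3.5,interpolation=cv2.INTER_CUBIC))
E
```

```text
[ 0.48026385 -0.26139206  0.26744657] [-1.79949496e+02 -1.28120195e-01  1.07394143e+02]
[[367. 185.]
 [358. 178.]]
287 105
```

View pics/w2.png

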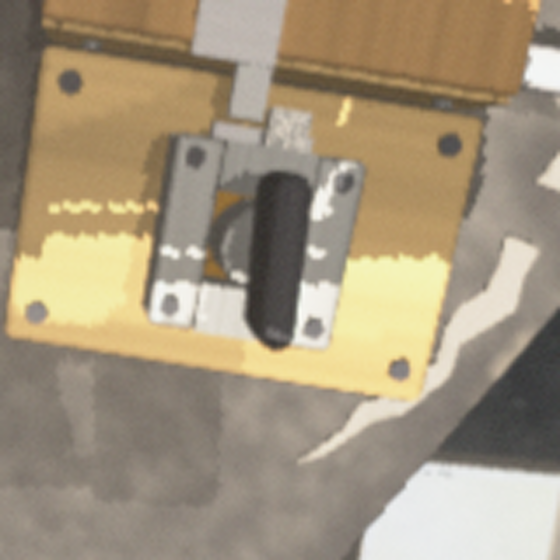

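Crop: the key bow runs from (284,175) to (273,345). Housing top corners are at (172,135), (362,158), (331,347), (149,321). Deck corners are at (487,108), (420,400), (8,335).

```bash
python3 - <<'E'
from h import *
c=dict(np.load("w2.npz"))
up=lambda p:np.array([(287+(u+.5)/3.5-.5,105+(v+.5)/3.5-.5) for u,v in p])
h=ray(c,up([(172,135),(362,158),(331,347),(149,321)]),.075);print("housing",h[:,:2].round(4).tolist(),h.mean(0).round(4), inv(h.mean(0)))
e=h[1]-h[0];e2=h[2]-h[3];print(np.degrees(np.arctan2(e[1],e[0])),np.degrees(np.arctan2(e2[1],e2[0])),np.linalg.norm(e))
d=ray(c,up([(487,108),(420,400),(8,335)]),.03);print("deck",[inv(x).tolist() for x in d])
b=ray(c,up([(284,175),(273,345)]),.137);e=b[0]-b[1];print("bow",b.mean(0),inv(b.mean(0)),np.linalg.norm(e),np.degrees(np.arctan2(e[1],e[0])))
im=c["color"];g=cv2.cvtColor(im,cv2.COLOR_BGR2GRAY);m=np.zeros_like(g);m[150:207,355:380]=(g[150:207,355:380]<75)*255
print(rect(c,m,.137))
x,y=b.mean(0)[:2]
go(x,y,.16,103); go(x,y,.16,107)
E
```

```text
housing [[0.4749, -0.1858], [0.5274, -0.1758], [0.5375, -0.2282], [0.4848, -0.2369]] [ 0.5061 -0.2067  0.075 ] [-1.000e-01 -1.454e+02]
10.771976181749459 9.287425511464374 0.05340565668653615
deck [[69.1, -95.3], [70.3, -189.0], [-67.3, -190.6]]
bow [ 0.50475698 -0.20690457  0.137     ] [  -1.5 -145.4] 0.03945303276217441 105.78064024742959
[([366.0, 179.0], 504, -207, 40, 13, -77.4)]
travel [0.0434, 0.0399, 0.108] dr [-0.04, -0.12, 4.45]
travel [0.0434, 0.0399, 0.108] dr [-0.04, -0.12, 0.45]
```

{"api": "arm_command", "payload": {
  "fingers": [-0.3, -0.3, -0.3, -0.3, -0.3, -0.3, -0.3, -0.3],
  "travel": [
    [0.02, 0.02, 0.03],
    [0.0427, 0.0403, 0.06],
    [0.0427, 0.0403, 0.09],
    [0.0427, 0.0403, 0.12],
    [0.0427, 0.0403, 0.14],
    [0.0427, 0.0403, 0.165],
    [0.0427, 0.0403, 0.165],
    [0.0427, 0.0403, 0.165]
  ],
  "dr": [
    [0, 0, 2],
    [0, 0.1, 2.4],
    [0, 0.1, 2.4],
    [0, 0.1, 2.4],
    [0, 0.1, 2.4],
    [0, 0.1, 2.4],
    [0, 0.1, 2.4],
    [0, 0.1, 2.4]
  ]
}}

```text
time: 3.2
tool_pos: [0.5047, -0.2071, 0.1037]
tool_rot: [-3.14, -0.004, 1.834]
contact_force: [0.6, -0.2, 0.2]
opening: 0.0598
grip_force: 0.0
```

```bash
python3 - <<'E'
from h import *
np.savez("case.npz",th=.142,t=np.array([.486,-.061]),R=np.array([[np.cos(.142),-np.sin(.142)],[np.sin(.142),np.cos(.142)]]))
s=observe();print(s["tool_pos"],np.degrees(s["tool_rot"]),s["contact_force"])
c=read_camera("wrist");cv2.imwrite("pics/w3.png",c["color"])
E
```

```text
[ 0.50472462 -0.20707959  0.10365576] [-179.91044685   -0.21650937  105.09724517] [ 0.58365849 -0.19158304  0.22010186]
```

View pics/w3.png

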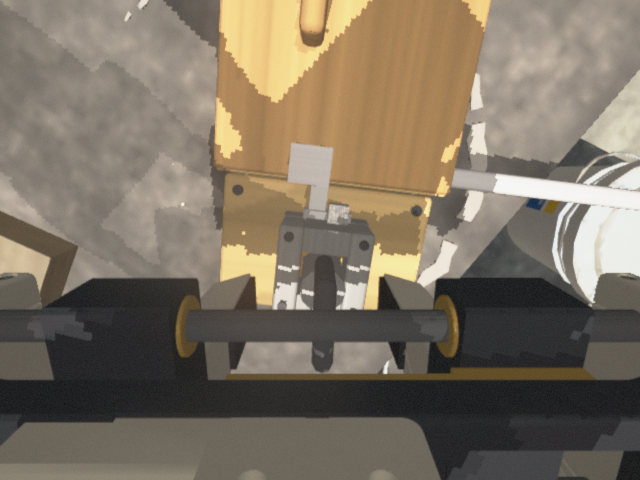

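The bow (322,310) lies centred between the fingers, so I'll grip it.

{"api": "arm_command", "payload": {
  "fingers": [0.6, 1, 1, 1, 1, 1, 1, 1],
  "travel": [
    [0, 0, 0],
    [0, 0, 0],
    [0, 0, 0],
    [0, 0, 0],
    [0, 0, 0],
    [0, 0, 0],
    [0, 0, 0],
    [0, 0, 0]
  ],
  "dr": [
    [0, 0, 0],
    [0, 0, 0],
    [0, 0, 0],
    [0, 0, 0],
    [0, 0, 0],
    [0, 0, 0],
    [0, 0, 0],
    [0, 0, 0]
  ],
  "squeeze": 15
}}

```text
time: 3.92
tool_pos: [0.5054, -0.2091, 0.1037]
tool_rot: [3.142, -0.002, 1.832]
contact_force: [0.2, -0.5, 0.5]
opening: 0.0109
grip_force: 0.1
```

{"api": "arm_command", "payload": {
  "fingers": [1, 1],
  "travel": [
    [0, 0, 0.001],
    [0, 0, 0.001]
  ],
  "dr": [
    [0, 0, 0],
    [0, 0, 0]
  ]
}}

```text
time: 4.08
tool_pos: [0.5066, -0.209, 0.1032]
tool_rot: [3.139, -0.001, 1.832]
contact_force: [4.2, 3.2, 2.6]
opening: 0.0092
grip_force: 15.0
```

{"api": "arm_command", "payload": {
  "fingers": [1, 1, 1, 1, 1, 1, 1, 1],
  "travel": [
    [0, 0.001, 0.001],
    [0, 0.001, 0.002],
    [0, 0.001, 0.002],
    [0, 0.001, 0.002],
    [0, 0.001, 0.002],
    [0, 0.001, 0.002],
    [0, 0.001, 0.002],
    [0, 0.001, 0.002]
  ],
  "dr": [
    [0, 0, 3],
    [0, 0, 6],
    [0, 0, 9],
    [0, 0, 12],
    [0, 0, 15],
    [0, 0, 18],
    [0, 0, 21],
    [0, 0, 24]
  ]
}}

```text
time: 4.75
tool_pos: [0.5074, -0.2098, 0.1028]
tool_rot: [3.138, 0.001, 1.411]
contact_force: [-0.9, 0.3, 13.4]
opening: 0.009
grip_force: 15.0
```

{"api": "arm_command", "payload": {
  "fingers": [1, 1, 1, 1, 1, 1, 1, 1],
  "travel": [
    [0, 0, 0],
    [0, 0, 0],
    [0, 0, 0],
    [0, 0, 0],
    [0, 0, 0],
    [0, 0, 0],
    [0, 0, 0],
    [0, 0, 0]
  ],
  "dr": [
    [0, 0, 3],
    [0, 0, 6],
    [0, 0, 9],
    [0, 0, 12],
    [0, 0, 15],
    [0, 0, 18],
    [0, 0, 21],
    [0, 0, 24]
  ]
}}

```text
time: 5.42
tool_pos: [0.5075, -0.2096, 0.1028]
tool_rot: [3.139, -0.001, 0.993]
contact_force: [0.4, 0.8, 13.0]
opening: 0.0092
grip_force: 15.0
```

{"api": "arm_command", "payload": {
  "fingers": [1, 1, 1, 1, 1, 1, 1, 1],
  "travel": [
    [0, 0, -0.0015],
    [0, 0, -0.0015],
    [0, 0, -0.0015],
    [0, 0, -0.0015],
    [0, 0, -0.0015],
    [0, 0, -0.0015],
    [0, 0, -0.0015],
    [0, 0, -0.0015]
  ],
  "dr": [
    [0, 0, 0],
    [0, 0, -3],
    [0, 0, -6],
    [0, 0, -9],
    [0, 0, -12],
    [0, 0, -15],
    [0, 0, -18],
    [0, 0, -21]
  ]
}}

```text
time: 6.08
tool_pos: [0.5065, -0.2092, 0.103]
tool_rot: [3.141, -0.001, 1.364]
contact_force: [0.1, 0.5, 7.1]
opening: 0.0088
grip_force: 15.0
```

```bash
python3 - <<'E'
from h import *
s=observe();print(s["tool_pos"],s["contact_force"],s["torque"],s["qpos"])
E
```

```text
[ 0.50654964 -0.20921082  0.10295877] [0.1002565  0.48808986 7.14369964] [-0.09726322 -0.03833345 -0.00796276] [-5.31955587e-01  5.11203440e-01  1.62739842e+00  8.59649440e-04
  1.00300797e+00 -3.26100603e-01]
```

{"api": "arm_command", "payload": {
  "fingers": [1, 1, 1, 1, 1, 1, 1, 1],
  "travel": [
    [0, 0, -0.0005],
    [0, 0, -0.0005],
    [0, 0, -0.0005],
    [0, 0, -0.0005],
    [0, 0, -0.0005],
    [0, 0, -0.0005],
    [0, 0, -0.0005],
    [0, 0, -0.0005]
  ],
  "dr": [
    [0, 0, -4],
    [0, 0, -8],
    [0, 0, -12],
    [0, 0, -16],
    [0, 0, -20],
    [0, 0, -24],
    [0, 0, -28],
    [0, 0, -32]
  ]
}}

```text
time: 6.75
tool_pos: [0.507, -0.2085, 0.103]
tool_rot: [3.14, -0.001, 1.924]
contact_force: [3.2, 2.3, 1.4]
opening: 0.0089
grip_force: 15.0
```

{"api": "arm_command", "payload": {
  "fingers": [1, 1, 1, 1, 1, 1, 1, 1],
  "travel": [
    [0, 0, 0],
    [0, 0, 0],
    [0, 0, 0],
    [0, 0, 0],
    [0, 0, 0],
    [0, 0, 0],
    [0, 0, 0],
    [0, 0, 0]
  ],
  "dr": [
    [0, 0, -3],
    [0, 0, -6],
    [0, 0, -9],
    [0, 0, -12],
    [0, 0, -15],
    [0, 0, -18],
    [0, 0, -21],
    [0, 0, -24]
  ]
}}

```text
time: 7.42
tool_pos: [0.5073, -0.2084, 0.1029]
tool_rot: [3.139, -0.0, 2.342]
contact_force: [5.2, 3.9, 1.2]
opening: 0.0088
grip_force: 15.0
```

{"api": "arm_command", "payload": {
  "fingers": [1, 1, 1, 1, 1, 1, 1, 1],
  "travel": [
    [0, 0.0012, 0.001],
    [0, 0.0012, 0.001],
    [0, 0.0012, 0.001],
    [0, 0.0012, 0.001],
    [0, 0.0012, 0.001],
    [0, 0.0012, 0.001],
    [0, 0.0012, 0.001],
    [0, 0.0012, 0.001]
  ],
  "dr": [
    [0, 0, 0],
    [0, 0, 0],
    [0, 0, -3],
    [0, 0, -6],
    [0, 0, -9],
    [0, 0, -12],
    [0, 0, -15],
    [0, 0, -18]
  ]
}}

```text
time: 8.08
tool_pos: [0.5071, -0.2078, 0.1016]
tool_rot: [3.14, -0.002, 2.655]
contact_force: [1.7, 1.0, 1.9]
opening: 0.0091
grip_force: 15.0
```

```bash
python3 - <<'E'
from h import *
s=observe();print(s["tool_pos"],s["contact_force"],s["torque"],s["qpos"][5])
E
```

```text
[ 0.50707675 -0.20783561  0.10160381] [1.69808424 0.99148606 1.85332631] [ 0.18339487 -0.3345007   0.00559026] -1.6142729870733339
```

{"api": "arm_command", "payload": {
  "fingers": [1, 1, 1, 1],
  "travel": [
    [0, 0, 0.001],
    [0, 0, 0.002],
    [0, 0, 0.003],
    [0, 0, 0.003]
  ],
  "dr": [
    [0, 0, 0],
    [0, 0, 0],
    [0, 0, 0],
    [0, 0, 0]
  ]
}}

```text
time: 8.42
tool_pos: [0.5082, -0.2084, 0.1008]
tool_rot: [3.14, 0.002, 2.651]
contact_force: [-0.3, 1.8, 14.9]
opening: 0.0091
grip_force: 15.0
```

{"api": "arm_command", "payload": {
  "fingers": [1, 1, 1, 1, 1, 1, 1, 1],
  "travel": [
    [0, 0, -0.001],
    [0, 0, -0.001],
    [0, 0, -0.001],
    [0, 0, -0.001],
    [0, 0, -0.001],
    [0, 0, -0.001],
    [0, 0, -0.001],
    [0, 0, -0.001]
  ],
  "dr": [
    [0, 0, -2],
    [0, 0, -4],
    [0, 0, -6],
    [0, 0, -8],
    [0, 0, -10],
    [0, 0, -12],
    [0, 0, -12],
    [0, 0, -12]
  ],
  "squeeze": 25
}}

```text
time: 9.08
tool_pos: [0.5082, -0.2084, 0.1009]
tool_rot: [3.141, 0.002, 2.861]
contact_force: [1.4, 1.2, 9.2]
opening: 0.0087
grip_force: 25.0
```

```bash
python3 - <<'E'
from h import *
s=observe();print(s["tool_pos"],s["contact_force"],s["torque"],s["qpos"][5])
c=read_camera("scene");im=c["color"]
u,v=proj(c,[*s["tool_pos"]])[0].astype(int);print(u,v)
cv2.imwrite("pics/s4.png",cv2.resize(im[v-60:v+60,u-70:u+70],None,fx=4,fy=4,interpolation=cv2.INTER_CUBIC))
E
```

```text
[ 0.50815038 -0.2084074   0.10093698] [1.44756775 1.18185024 9.20047874] [ 0.21912858 -0.46630334  0.00849222] -1.820614081608133
369 278
```

View pics/s4.png

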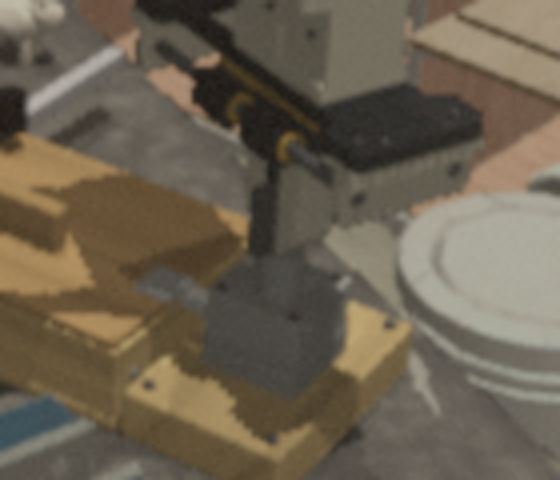

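The picture is inconclusive: the foot is still on the face, and no drop shows at (270,240). I'll probe the play of the shank in the bore to centre the key.

{"api": "arm_command", "payload": {
  "fingers": [1, 1, 1, 1],
  "travel": [
    [0.001, 0, -0.004],
    [0.002, 0, -0.004],
    [0.003, 0, -0.004],
    [0.003, 0, -0.004]
  ],
  "dr": [
    [0, 0, 0],
    [0, 0, 0],
    [0, 0, 0],
    [0, 0, 0]
  ]
}}

```text
time: 9.47
tool_pos: [0.5061, -0.2075, 0.1044]
tool_rot: [3.14, 0.004, 2.861]
contact_force: [7.8, 1.0, 0.4]
opening: 0.0084
grip_force: 25.0
```

{"api": "arm_command", "payload": {
  "fingers": [1, 1, 1, 1],
  "travel": [
    [-0.003, 0, 0],
    [-0.006, 0, 0],
    [-0.006, 0, 0],
    [-0.006, 0, 0]
  ],
  "dr": [
    [0, 0, 0],
    [0, 0, 0],
    [0, 0, 0],
    [0, 0, 0]
  ]
}}

```text
time: 9.8
tool_pos: [0.5091, -0.2085, 0.103]
tool_rot: [3.14, -0.004, 2.862]
contact_force: [-1.9, -0.3, 0.0]
opening: 0.0087
grip_force: 25.0
```

{"api": "arm_command", "payload": {
  "fingers": [1, 1, 1, 1],
  "travel": [
    [0.003, 0.003, 0],
    [0.003, 0.003, 0],
    [0.003, 0.003, 0],
    [0.003, 0.003, 0]
  ],
  "dr": [
    [0, 0, 0],
    [0, 0, 0],
    [0, 0, 0],
    [0, 0, 0]
  ]
}}

```text
time: 10.13
tool_pos: [0.5081, -0.2062, 0.1036]
tool_rot: [-3.141, 0.0, 2.862]
contact_force: [-0.2, -4.9, -3.7]
opening: 0.009
grip_force: 25.0
```

{"api": "arm_command", "payload": {
  "fingers": [1, 1, 1, 1],
  "travel": [
    [0, -0.003, 0],
    [0, -0.006, 0],
    [0, -0.006, 0],
    [0, -0.006, 0]
  ],
  "dr": [
    [0, 0, 0],
    [0, 0, 0],
    [0, 0, 0],
    [0, 0, 0]
  ]
}}

```text
time: 10.47
tool_pos: [0.5066, -0.2091, 0.1036]
tool_rot: [3.137, -0.001, 2.862]
contact_force: [2.3, 6.7, -0.9]
opening: 0.0088
grip_force: 25.0
```

{"api": "arm_command", "payload": {
  "fingers": [1, 1, 1, 1],
  "travel": [
    [0, 0.003, 0],
    [0, 0.003, 0],
    [0, 0.003, 0],
    [0, 0.003, 0]
  ],
  "dr": [
    [0, 0, 0],
    [0, 0, 0],
    [0, 0, 0],
    [0, 0, 0]
  ]
}}

```text
time: 10.8
tool_pos: [0.5071, -0.208, 0.1037]
tool_rot: [3.14, -0.001, 2.862]
contact_force: [-0.0, 0.2, -1.6]
opening: 0.0087
grip_force: 25.0
```

{"api": "arm_command", "payload": {
  "fingers": [1, 1, 1, 1, 1, 1, 1, 1],
  "travel": [
    [0, 0, 0],
    [0, 0, 0],
    [0, 0, 0],
    [0, 0, 0],
    [0, 0, 0],
    [0, 0, 0],
    [0, 0, 0],
    [0, 0, 0]
  ],
  "dr": [
    [0, 0, 7],
    [0, 0, 14],
    [0, 0, 21],
    [0, 0, 28],
    [0, 0, 35],
    [0, 0, 42],
    [0, 0, 49],
    [0, 0, 56]
  ]
}}

```text
time: 11.47
tool_pos: [0.5071, -0.2081, 0.1037]
tool_rot: [-3.142, -0.002, 1.879]
contact_force: [-0.1, -0.1, -1.5]
opening: 0.009
grip_force: 25.0
```

{"api": "arm_command", "payload": {
  "fingers": [1, 1, 1, 1, 1, 1, 1, 1],
  "travel": [
    [0, 0, 0],
    [0, 0, 0],
    [0, 0, 0],
    [0, 0, 0],
    [0, 0, 0],
    [0.003, 0, 0],
    [0.003, 0, 0],
    [0.003, 0, 0]
  ],
  "dr": [
    [0, 0, 7],
    [0, 0, 14],
    [0, 0, 21],
    [0, 0, 28],
    [0, 0, 34],
    [0, 0, 34],
    [0, 0, 34],
    [0, 0, 34]
  ]
}}

```text
time: 12.13
tool_pos: [0.5067, -0.2059, 0.104]
tool_rot: [3.141, -0.0, 1.295]
contact_force: [2.3, -5.0, -1.8]
opening: 0.0089
grip_force: 25.0
```

{"api": "arm_command", "payload": {
  "fingers": [1, 1, 1, 1],
  "travel": [
    [-0.003, 0, 0],
    [-0.006, 0, 0],
    [-0.006, 0, 0],
    [-0.006, 0, 0]
  ],
  "dr": [
    [0, 0, 0],
    [0, 0, 0],
    [0, 0, 0],
    [0, 0, 0]
  ]
}}

```text
time: 12.47
tool_pos: [0.506, -0.2101, 0.1041]
tool_rot: [3.14, -0.004, 1.293]
contact_force: [5.9, 2.1, -1.0]
opening: 0.0092
grip_force: 25.0
```

{"api": "arm_command", "payload": {
  "fingers": [1, 1, 1, 1],
  "travel": [
    [0.003, 0, 0],
    [0.003, 0, 0],
    [0.003, 0, 0],
    [0.003, 0, 0]
  ],
  "dr": [
    [0, 0, 0],
    [0, 0, 0],
    [0, 0, 0],
    [0, 0, 0]
  ]
}}

```text
time: 12.8
tool_pos: [0.5061, -0.2082, 0.1041]
tool_rot: [3.141, -0.002, 1.292]
contact_force: [3.8, -1.7, 1.1]
opening: 0.0091
grip_force: 25.0
```

{"api": "arm_command", "payload": {
  "fingers": [1, 1, 1, 1, 1, 1, 1],
  "travel": [
    [0.0005, 0.0027, 0],
    [0.0005, 0.0027, 0],
    [0.0005, 0.0027, 0.001],
    [0.0005, 0.0027, 0.002],
    [0.0005, 0.0027, 0.003],
    [0.0005, 0.0027, 0.0035],
    [0.0005, 0.0027, 0.0035]
  ],
  "dr": [
    [0, 0, 0],
    [0, 0, 0],
    [0, 0, 0],
    [0, 0, 0],
    [0, 0, 0],
    [0, 0, 0],
    [0, 0, 0]
  ]
}}

```text
time: 13.38
tool_pos: [0.5078, -0.2081, 0.101]
tool_rot: [-3.14, -0.001, 1.292]
contact_force: [-2.1, -0.6, 8.1]
opening: 0.0087
grip_force: 25.0
```

{"api": "arm_command", "payload": {
  "fingers": [1, 1, 1, 1, 1, 1, 1, 1],
  "travel": [
    [0, 0, 0],
    [0, 0, 0],
    [0, 0, 0],
    [0, 0, 0],
    [0, 0, 0],
    [0, 0, 0],
    [0, 0, 0],
    [0, 0, 0]
  ],
  "dr": [
    [0, 0, 2],
    [0, 0, 4],
    [0, 0, 6],
    [0, 0, 8],
    [0, 0, 10],
    [0, 0, 12],
    [0, 0, 14],
    [0, 0, 16]
  ]
}}

```text
time: 14.05
tool_pos: [0.508, -0.2079, 0.101]
tool_rot: [-3.14, -0.001, 1.011]
contact_force: [-1.5, 0.2, 8.7]
opening: 0.0089
grip_force: 25.0
```

{"api": "arm_command", "payload": {
  "fingers": [1, 1, 1, 1, 1, 1, 1, 1],
  "travel": [
    [0, -0.0003, 0],
    [0, -0.0003, 0],
    [0, -0.0003, 0],
    [0, -0.0003, 0],
    [0, -0.0003, 0],
    [0, -0.0003, 0],
    [0, -0.0003, 0],
    [0, -0.0003, 0]
  ],
  "dr": [
    [0, 0, -3],
    [0, 0, -6],
    [0, 0, -9],
    [0, 0, -12],
    [0, 0, -15],
    [0, 0, -18],
    [0, 0, -21],
    [0, 0, -24]
  ]
}}

```text
time: 14.72
tool_pos: [0.5083, -0.2083, 0.1011]
tool_rot: [3.141, -0.001, 1.434]
contact_force: [0.9, -1.9, 5.8]
opening: 0.0093
grip_force: 25.0
```

{"api": "arm_command", "payload": {
  "fingers": [1, 1, 1, 1, 1, 1, 1, 1],
  "travel": [
    [0, 0, 0],
    [0, 0, 0],
    [0, 0, 0],
    [0, 0, 0],
    [0, 0, 0],
    [0, 0, 0],
    [0, 0, 0],
    [0, 0, 0]
  ],
  "dr": [
    [0, 0, -3],
    [0, 0, -6],
    [0, 0, -9],
    [0, 0, -12],
    [0, 0, -15],
    [0, 0, -18],
    [0, 0, -21],
    [0, 0, -24]
  ]
}}

```text
time: 15.38
tool_pos: [0.5086, -0.2083, 0.1009]
tool_rot: [3.14, -0.001, 1.853]
contact_force: [1.4, -1.5, 5.0]
opening: 0.0091
grip_force: 25.0
```

{"api": "arm_command", "payload": {
  "fingers": [1, 1, 1, 1, 1, 1, 1, 1],
  "travel": [
    [0, 0, 0],
    [0, 0, 0],
    [0, 0, 0],
    [0, 0, 0],
    [0, 0, 0],
    [0, 0, 0],
    [0, 0, 0],
    [0, 0, 0]
  ],
  "dr": [
    [0, 0, -3],
    [0, 0, -6],
    [0, 0, -9],
    [0, 0, -12],
    [0, 0, -15],
    [0, 0, -18],
    [0, 0, -21],
    [0, 0, -24]
  ]
}}

```text
time: 16.05
tool_pos: [0.5081, -0.2079, 0.1003]
tool_rot: [3.14, -0.002, 2.271]
contact_force: [0.4, 1.2, 7.2]
opening: 0.0091
grip_force: 25.0
```

{"api": "arm_command", "payload": {
  "fingers": [1, 1, 1, 1, 1, 1, 1, 1],
  "travel": [
    [0, 0, 0.0005],
    [0, 0, 0.0005],
    [0, 0, 0.0005],
    [0, 0, 0.0005],
    [0, 0, 0.0005],
    [0, 0, 0.0005],
    [0, 0, 0.0005],
    [0, 0, 0.0005]
  ],
  "dr": [
    [0, 0, -2],
    [0, 0, -4],
    [0, 0, -6],
    [0, 0, -8],
    [0, 0, -10],
    [0, 0, -12],
    [0, 0, -14],
    [0, 0, -16]
  ]
}}

```text
time: 16.72
tool_pos: [0.5086, -0.2081, 0.101]
tool_rot: [3.14, 0.001, 2.55]
contact_force: [-0.2, -1.0, 9.2]
opening: 0.0088
grip_force: 25.0
```

```bash
python3 - <<'E'
from h import *
s=observe();print(s["tool_pos"],s["contact_force"],s["torque"],s["qpos"][5])
c=read_camera("scene");im=c["color"]
cv2.imwrite("pics/s5.png",cv2.resize(im[238:318,330:410],None,fx=7,fy=7,interpolation=cv2.INTER_CUBIC))
E
```

```text
[ 0.5086278  -0.20809542  0.10095989] [-0.24843499 -1.00031562  9.23577194] [-0.06511845 -0.06344914 -0.12476606] -1.509124612316235
```

View pics/s5.png

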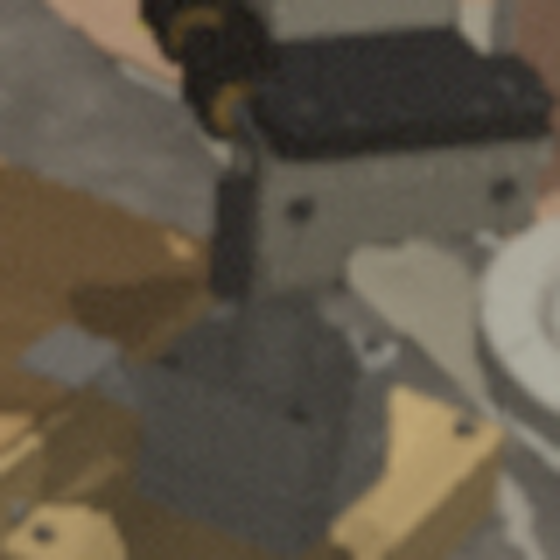

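{"api": "arm_command", "payload": {
  "fingers": [1, 1, 1, 1, 1, 1],
  "travel": [
    [0, 0, 0],
    [0, 0, 0],
    [0, 0, 0],
    [0, 0, 0],
    [0, 0, 0],
    [0, 0, 0]
  ],
  "dr": [
    [0, 0, 1],
    [0, 0, 2],
    [0, 0, 3],
    [0, 0, 4],
    [0, 0, 5],
    [0, 0, 6]
  ]
}}

```text
time: 17.27
tool_pos: [0.5085, -0.2081, 0.1009]
tool_rot: [3.14, 0.0, 2.443]
contact_force: [-0.9, -1.1, 8.0]
opening: 0.009
grip_force: 25.0
```

```bash
python3 - <<'E'
from h import *
s=observe();print(s["tool_pos"],s["tool_rot"],s["contact_force"],s["torque"],s["opening"])
E
```

```text
[ 0.50853025 -0.20809524  0.10090962] [3.13979628e+00 4.25153737e-04 2.44278283e+00] [-0.91713378 -1.09625754  8.02569329] [-0.02327346 -0.03790065  0.05081746] 0.009022842194757163
```

{"api": "arm_command", "payload": {
  "fingers": [1, 1, 1, 1, 1, 1],
  "travel": [
    [0, 0, 0],
    [0, 0, 0],
    [0, 0, 0],
    [0, 0, 0],
    [0, 0, 0],
    [0, 0, 0]
  ],
  "dr": [
    [0, 0, 1],
    [0, 0, 2],
    [0, 0, 3],
    [0, 0, 4],
    [0, 0, 5],
    [0, 0, 6]
  ]
}}

```text
time: 17.77
tool_pos: [0.5083, -0.208, 0.1007]
tool_rot: [3.14, -0.0, 2.338]
contact_force: [-0.4, -0.5, 8.3]
opening: 0.0089
grip_force: 25.0
```

```bash
python3 - <<'E'
from h import *
s=observe();print(s["tool_pos"],s["tool_rot"],s["contact_force"],s["torque"],s["opening"])
E
```

```text
[ 0.50832226 -0.208038    0.10072373] [ 3.13996701e+00 -3.10174393e-04  2.33799532e+00] [-0.3957213  -0.46177926  8.32668482] [-0.04411557  0.09593963  0.04853924] 0.008900861100522602
```

```bash
python3 - <<'E'
from h import *
c=read_camera("wrist");im=c["color"];z=c["z_map"];np.savez("w6.npz",**c)
v,u=np.mgrid[200:375,250:400]
d=z[200:375,250:400]
P=np.stack([(u-c["cx"])/c["fx"]*d,(v-c["cy"])/c["fy"]*d,d],-1)
W=(P-c["t"])@c["R"]
for col in (300,310,318,324,330,345): print(col,[(r,round(float(W[r-200,col-250,2])*1000)) for r in range(205,375,8) if d[r-200,col-250]>0])
cv2.imwrite("pics/w6.png",cv2.resize(im[190:390,220:420],None,fx=3,fy=3))
E
```

```text
300 [(205, 31), (213, 71), (221, 76), (229, 76), (237, 75), (245, 76), (253, 76), (261, 75), (269, 90), (277, 107), (285, 115), (293, 124), (301, 129), (309, 136), (317, 184), (325, 185), (333, 184), (341, 184), (349, 147), (357, 147), (365, 148), (373, 0)]
310 [(205, 55), (213, 76), (221, 78), (229, 76), (237, 76), (245, 45), (253, 74), (261, 111), (269, 122), (277, 131), (285, 137), (293, 138), (301, 137), (309, 137), (317, 183), (325, 185), (333, 185), (341, 183), (349, 137), (357, 136), (365, 137), (373, 1)]
318 [(205, 33), (213, 63), (221, 76), (229, 75), (237, 75), (245, 77), (253, 103), (261, 115), (269, 124), (277, 132), (285, 137), (293, 137), (301, 137), (309, 138), (317, 183), (325, 184), (333, 185), (341, 184), (349, 137), (357, 137), (365, 136), (373, 136)]
324 [(205, 36), (213, 48), (221, 66), (229, 77), (237, 76), (245, 75), (253, 72), (261, 110), (269, 121), (277, 131), (285, 136), (293, 137), (301, 137), (309, 137), (317, 184), (325, 184), (333, 185), (341, 183), (349, 136), (357, 137), (365, 136), (373, -298)]
330 [(205, 38), (213, 47), (221, 60), (229, 76), (237, 75), (245, 76), (253, 77), (261, 80), (269, 93), (277, 102), (285, 113), (293, 120), (301, 129), (309, 137), (317, 183), (325, 185), (333, 186), (341, 184), (349, 148), (357, 147), (365, 149), (373, -304)]
345 [(205, 56), (213, 57), (221, 49), (229, 56), (237, 77), (245, 76), (253, 76), (261, 75), (269, 70), (277, 76), (285, 176), (293, 182), (301, 184), (309, 184), (317, 187), (325, 188), (333, 189), (341, 189), (349, 189), (357, 187), (365, 188), (373, 194)]
```

View pics/w6.png

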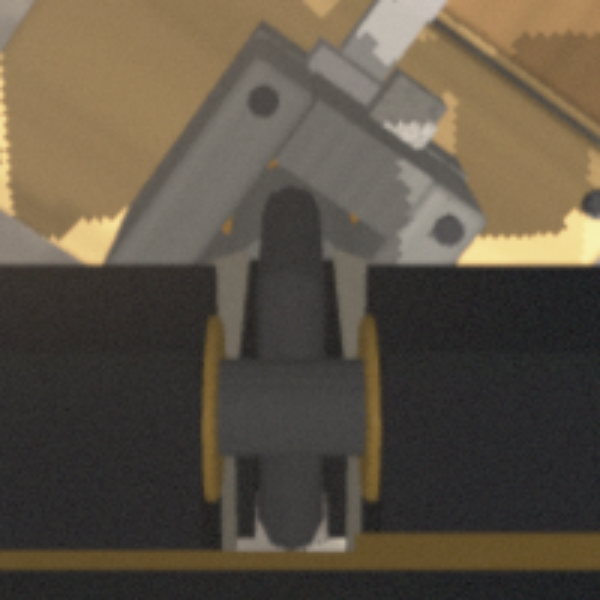

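The depth map settles it. The bow top reads 137 mm against the housing's 76 mm, so the foot is still on the face at 45 mm; only the grip slipped. The bow is centred in the bore at (290,210). I'll press more lightly and sweep slowly.

{"api": "arm_command", "payload": {
  "fingers": [1, 1, 1, 1, 1, 1, 1, 1],
  "travel": [
    [0.0004, -0.0004, -0.001],
    [0.0004, -0.0004, -0.001],
    [0.0004, -0.0004, -0.001],
    [0.0004, -0.0004, -0.001],
    [0.0004, -0.0004, -0.001],
    [0.0004, -0.0004, -0.001],
    [0.0004, -0.0004, -0.001],
    [0.0004, -0.0004, -0.001]
  ],
  "dr": [
    [0, 0, 0],
    [0, 0, 2],
    [0, 0, 4],
    [0, 0, 6],
    [0, 0, 8],
    [0, 0, 10],
    [0, 0, 12],
    [0, 0, 14]
  ],
  "squeeze": 40
}}

```text
time: 18.48
tool_pos: [0.5074, -0.2082, 0.1008]
tool_rot: [3.141, -0.001, 2.093]
contact_force: [1.8, -2.5, 0.9]
opening: 0.009
grip_force: 40.0
```

{"api": "arm_command", "payload": {
  "fingers": [1, 1, 1, 1, 1, 1, 1, 1],
  "travel": [
    [0, 0, 0],
    [0, 0, 0],
    [0, 0, 0],
    [0, 0, 0],
    [0, 0, 0],
    [0, 0, 0],
    [0, 0, 0],
    [0, 0, 0]
  ],
  "dr": [
    [0, 0, 2],
    [0, 0, 4],
    [0, 0, 6],
    [0, 0, 8],
    [0, 0, 10],
    [0, 0, 12],
    [0, 0, 14],
    [0, 0, 16]
  ]
}}

```text
time: 19.15
tool_pos: [0.5073, -0.2084, 0.101]
tool_rot: [-3.142, -0.001, 1.814]
contact_force: [-0.2, -2.1, 3.8]
opening: 0.009
grip_force: 40.0
```

```bash
python3 - <<'E'
from h import *
s=observe();print(s["tool_pos"],s["tool_rot"],s["contact_force"],s["torque"],s["opening"])
E
```

```text
[ 0.50732973 -0.20838324  0.10100827] [-3.14154171e+00 -1.05024040e-03  1.81378697e+00] [-0.16224562 -2.08314134  3.83523986] [-0.69364355  0.118261    0.06377878] 0.00897304365005165
```

{"api": "arm_command", "payload": {
  "fingers": [1, 1, 1, 1],
  "travel": [
    [0, 0, 0.0005],
    [0, 0, 0.001],
    [0, 0, 0.0015],
    [0, 0, 0.0015]
  ],
  "dr": [
    [0, 0, 0],
    [0, 0, 0],
    [0, 0, 0],
    [0, 0, 0]
  ]
}}

```text
time: 19.48
tool_pos: [0.5075, -0.2084, 0.1008]
tool_rot: [3.141, -0.0, 1.816]
contact_force: [-3.2, -0.6, 13.2]
opening: 0.0087
grip_force: 40.0
```

{"api": "arm_command", "payload": {
  "fingers": [1, 1, 1, 1, 1, 1, 1, 1],
  "travel": [
    [0, 0, 0],
    [0, 0, 0],
    [0, 0, 0],
    [0, 0, 0],
    [0, 0, 0],
    [0, 0, 0],
    [0, 0, 0],
    [0, 0, 0]
  ],
  "dr": [
    [0, 0, -1],
    [0, 0, -2],
    [0, 0, -3],
    [0, 0, -4],
    [0, 0, -5],
    [0, 0, -6],
    [0, 0, -7],
    [0, 0, -8]
  ]
}}

```text
time: 20.15
tool_pos: [0.5076, -0.2084, 0.1007]
tool_rot: [3.141, -0.0, 1.956]
contact_force: [-2.5, -1.4, 13.0]
opening: 0.009
grip_force: 40.0
```

{"api": "arm_command", "payload": {
  "fingers": [1, 1, 1, 1, 1, 1, 1, 1],
  "travel": [
    [0, 0, 0],
    [0, 0, 0],
    [0, 0, 0],
    [0, 0, 0],
    [0, 0, 0],
    [0, 0, 0],
    [0, 0, 0],
    [0, 0, 0]
  ],
  "dr": [
    [0, 0, -1],
    [0, 0, -2],
    [0, 0, -3],
    [0, 0, -4],
    [0, 0, -5],
    [0, 0, -6],
    [0, 0, -7],
    [0, 0, -8]
  ]
}}

```text
time: 20.82
tool_pos: [0.5076, -0.2084, 0.1007]
tool_rot: [3.141, -0.0, 2.096]
contact_force: [-2.1, -1.2, 13.0]
opening: 0.0084
grip_force: 40.0
```

```bash
python3 - <<'E'
from h import *
s=observe();print(s["tool_pos"],s["tool_rot"],s["contact_force"],s["torque"],s["opening"])
E
```

```text
[ 0.50760329 -0.20840667  0.10074468] [ 3.14053662e+00 -7.07513827e-05  2.09590727e+00] [-2.10114615 -1.15621387 12.95557513] [-0.34321053  0.57313821 -0.06864428] 0.008352699579124179
```

The moments show the key wedged in the bore by the firm grip. I'll slacken to about 10.5 mm opening so its own weight presses it, and sweep.

{"api": "arm_command", "payload": {
  "fingers": [0.77, 0.77, 0.77, 0.77, 0.77, 0.77, 0.77, 0.77],
  "travel": [
    [0, 0, 0],
    [0, 0, 0],
    [0, 0, 0],
    [0, 0, 0],
    [0, 0, 0],
    [0, 0, 0],
    [0, 0, 0],
    [0, 0, 0]
  ],
  "dr": [
    [0, 0, 0],
    [0, 0, 0],
    [0, 0, 2],
    [0, 0, 5],
    [0, 0, 8],
    [0, 0, 11],
    [0, 0, 14],
    [0, 0, 17]
  ]
}}

```text
time: 21.48
tool_pos: [0.5068, -0.2075, 0.0985]
tool_rot: [-3.14, -0.003, 1.795]
contact_force: [0.1, -0.8, 0.8]
opening: 0.0105
grip_force: 0.6
```

{"api": "arm_command", "payload": {
  "fingers": [0.77, 0.77, 0.77, 0.77, 0.77, 0.77, 0.77, 0.77],
  "travel": [
    [0, 0, 0],
    [0, 0, 0],
    [0, 0, 0],
    [0, 0, 0],
    [0, 0, 0],
    [0, 0, 0],
    [0, 0, 0],
    [0, 0, 0]
  ],
  "dr": [
    [0, 0, 3],
    [0, 0, 6],
    [0, 0, 9],
    [0, 0, 12],
    [0, 0, 15],
    [0, 0, 18],
    [0, 0, 21],
    [0, 0, 24]
  ]
}}

```text
time: 22.15
tool_pos: [0.5069, -0.2075, 0.0985]
tool_rot: [-3.139, -0.003, 1.376]
contact_force: [-0.2, -0.0, 0.4]
opening: 0.0103
grip_force: 0.6
```

```bash
cat >> h.py <<'E'
def bow():
    s=observe();c=read_camera("wrist");z=c["z_map"]
    v,u=np.mgrid[200:378,270:370];d=z[200:378,270:370]
    W=(np.stack([(u-c["cx"])/c["fx"]*d,(v-c["cy"])/c["fy"]*d,d],-1)-c["t"])@c["R"]
    W=W[d>0]; r=np.hypot(*(W[:,:2]-s["tool_pos"][:2]).T)
    h=W[(r<.03)&(W[:,2]>.105)&(W[:,2]<.142),2]; hs=W[(W[:,2]>.07)&(W[:,2]<.08),2]
    H,e=np.histogram(h*1000,np.arange(105,143)); print("bow z hist",[(int(e[i]),int(H[i])) for i in range(15,len(H))],"housing",np.median(hs).round(4))
    print(s["tool_pos"].round(4),s["tool_rot"].round(3),s["contact_force"].round(1),s["torque"].round(3),s["opening"].round(4))
E
python3 -c "
from h import *
bow()"
```

```text
bow z hist [(120, 37), (121, 53), (122, 58), (123, 47), (124, 44), (125, 53), (126, 45), (127, 41), (128, 40), (129, 59), (130, 41), (131, 49), (132, 57), (133, 73), (134, 143), (135, 167), (136, 346), (137, 493), (138, 206), (139, 13), (140, 0), (141, 0)] housing 0.0758Traceback (most recent call last):
  File "<string>", line 3, in <module>
    bow()
    ~~~^^
  File "h.py", line 37, in bow
    print(s["tool_pos"].round(4),s["tool_rot"].round(3),s["contact_force"].round(1),s["torque"].round(3),s["opening"].round(4))
                                                                                                         ^^^^^^^^^^^^^^^^^^
AttributeError: 'float' object has no attribute 'round'
```

{"api": "arm_command", "payload": {
  "fingers": [0.77, 0.77, 0.77, 0.77, 0.77, 0.77, 0.77, 0.77],
  "travel": [
    [0, 0, -0.002],
    [0, 0, -0.002],
    [0, 0, -0.002],
    [0, 0, -0.002],
    [0, 0, -0.002],
    [0, 0, -0.002],
    [0, 0, -0.002],
    [0, 0, -0.002]
  ],
  "dr": [
    [0, 0, 3],
    [0, 0, 6],
    [0, 0, 9],
    [0, 0, 12],
    [0, 0, 15],
    [0, 0, 18],
    [0, 0, 21],
    [0, 0, 24]
  ]
}}

```text
time: 22.87
tool_pos: [0.5069, -0.2076, 0.1006]
tool_rot: [-3.138, -0.001, 0.959]
contact_force: [-0.3, -0.6, -0.0]
opening: 0.0114
grip_force: 0.3
```

{"api": "arm_command", "payload": {
  "fingers": [0.77, 0.77, 0.77, 0.77, 0.77, 0.77, 0.77, 0.77],
  "travel": [
    [0, 0, 0],
    [0, 0, 0],
    [0, 0, 0],
    [0, 0, 0],
    [0, 0, 0],
    [0, 0, 0],
    [0, 0, 0],
    [0, 0, 0]
  ],
  "dr": [
    [0, 0, 3],
    [0, 0, 6],
    [0, 0, 9],
    [0, 0, 12],
    [0, 0, 15],
    [0, 0, 18],
    [0, 0, 21],
    [0, 0, 24]
  ]
}}

```text
time: 23.53
tool_pos: [0.507, -0.2076, 0.1006]
tool_rot: [-3.138, -0.0, 0.54]
contact_force: [0.4, -0.2, -1.1]
opening: 0.0104
grip_force: 2.7
```

```bash
sed -i 's/s\["opening"\].round(4)/round(s["opening"],4)/; s/range(15,len(H))/range(15,len(H)) if H[i]>90/' h.py
python3 -c "
from h import *
bow()"
```

```text
bow z hist [(124, 149), (125, 165), (126, 317), (127, 432), (128, 177)] housing 0.0758
[ 0.507  -0.2076  0.1006] [-3.138 -0.     0.54 ] [ 0.4 -0.2 -1.1] [-0.131  0.006  0.086] 0.0104
```

The key is home (bow top now 127 mm). Next I'll lower a little, grip and turn clockwise toward the stop (tool yaw ≈ 0.14).

{"api": "arm_command", "payload": {
  "fingers": [0.77, 0.77, 0.77, 1, 1, 1, 1],
  "travel": [
    [0, 0, 0.003],
    [0, 0, 0.006],
    [0, 0, 0.008],
    [0, 0, 0.008],
    [0, 0, 0.008],
    [0, 0, 0.008],
    [0, 0, 0.008]
  ],
  "dr": [
    [0, 0, 0],
    [0, 0, 0],
    [0, 0, 0],
    [0, 0, 0],
    [0, 0, 0],
    [0, 0, 0],
    [0, 0, 0]
  ],
  "squeeze": 20
}}

```text
time: 24.17
tool_pos: [0.5071, -0.208, 0.0928]
tool_rot: [-3.139, 0.0, 0.541]
contact_force: [0.3, -1.9, -4.0]
opening: 0.0089
grip_force: 19.9
```

{"api": "arm_command", "payload": {
  "fingers": [1, 1, 1, 1, 1, 1],
  "travel": [
    [0, 0, 0],
    [0, 0, 0],
    [0, 0, 0],
    [0, 0, 0],
    [0, 0, 0],
    [0, 0, 0]
  ],
  "dr": [
    [0, 0, 3],
    [0, 0, 6],
    [0, 0, 9],
    [0, 0, 12],
    [0, 0, 15],
    [0, 0, 18]
  ]
}}

```text
time: 24.67
tool_pos: [0.507, -0.2078, 0.0928]
tool_rot: [-3.139, 0.001, 0.224]
contact_force: [0.9, -1.0, -4.2]
opening: 0.0087
grip_force: 19.9
```

```bash
python3 -c "
from h import *
bow()"
```

```text
bow z hist [(124, 117), (125, 173), (126, 271), (127, 533), (128, 280), (139, 207), (140, 135)] housing 0.0758
[ 0.507  -0.2078  0.0928] [-3.139e+00  1.000e-03  2.240e-01] [ 0.9 -1.  -4.2] [-0.279  0.084  0.051] 0.0087
```

{"api": "arm_command", "payload": {
  "fingers": [1, 1, 1, 1, 1],
  "travel": [
    [0, 0, 0],
    [0, 0, 0],
    [0, 0, 0],
    [0, 0, 0],
    [0, 0, 0]
  ],
  "dr": [
    [0, 0, 2],
    [0, 0, 4],
    [0, 0, 6],
    [0, 0, 7],
    [0, 0, 7]
  ]
}}

```text
time: 25.13
tool_pos: [0.507, -0.2078, 0.093]
tool_rot: [-3.139, 0.001, 0.105]
contact_force: [-0.1, 0.6, -2.9]
opening: 0.009
grip_force: 19.9
```

```bash
python3 -c "
from h import *
bow()"
```

```text
bow z hist [(124, 116), (125, 169), (126, 253), (127, 499), (128, 341), (139, 179), (140, 172)] housing 0.0758
[ 0.507  -0.2078  0.093 ] [-3.139e+00  1.000e-03  1.050e-01] [-0.1  0.6 -2.9] [-0.132  0.178  0.071] 0.009
```

{"api": "arm_command", "payload": {
  "fingers": [1, 1, 1, 1],
  "travel": [
    [0, 0, 0],
    [0, 0, 0],
    [0, 0, 0],
    [0, 0, 0]
  ],
  "dr": [
    [0, 0, 2],
    [0, 0, 4],
    [0, 0, 4],
    [0, 0, 4]
  ]
}}

```text
time: 25.52
tool_pos: [0.5071, -0.2078, 0.0932]
tool_rot: [-3.139, 0.001, 0.037]
contact_force: [-1.1, 0.3, -2.6]
opening: 0.0089
grip_force: 20.0
```

```bash
python3 -c "
from h import *
bow()"
```

```text
bow z hist [(124, 93), (125, 157), (126, 220), (127, 463), (128, 415), (139, 140), (140, 208)] housing 0.0758
[ 0.5071 -0.2078  0.0932] [-3.139e+00  1.000e-03  3.700e-02] [-1.1  0.3 -2.6] [0.023 0.303 0.08 ] 0.0089
```

{"api": "arm_command", "payload": {
  "fingers": [1, 1, 1, 1],
  "travel": [
    [0, 0, 0],
    [0, 0, 0],
    [0, 0, 0],
    [0, 0, 0]
  ],
  "dr": [
    [0, 0, 2],
    [0, 0, 4],
    [0, 0, 5],
    [0, 0, 5]
  ]
}}

```text
time: 25.9
tool_pos: [0.5072, -0.2078, 0.0932]
tool_rot: [-3.14, 0.001, -0.052]
contact_force: [0.1, 1.2, -2.2]
opening: 0.0089
grip_force: 19.9
```

```bash
python3 -c "
from h import *
bow()
c=dict(np.load('w6.npz'))
c=read_camera('wrist');cv2.imwrite('pics/w7.png',c['color'])"
```

```text
bow z hist [(125, 173), (126, 206), (127, 444), (128, 442), (139, 146), (140, 202)] housing 0.0758
[ 0.5072 -0.2078  0.0932] [-3.14e+00  1.00e-03 -5.20e-02] [ 0.1  1.2 -2.2] [0.219 0.359 0.206] 0.0089
```

View pics/w7.png

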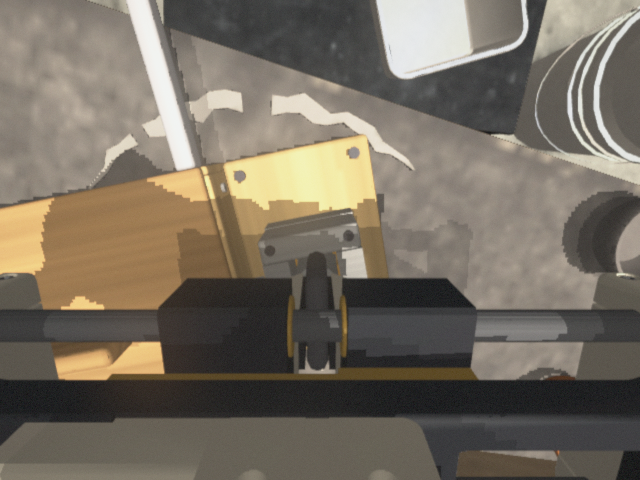

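The torque has risen to 0.2 N m, so the key is against its stop; the bow (318,270) sits nearly along the housing side. I'll release and go to the lever.

{"api": "arm_command", "payload": {
  "fingers": [0.4, 0.3, 0, 0, 0, 0, 0, 0],
  "travel": [
    [0, 0, 0],
    [0, 0, 0],
    [0, 0, -0.02],
    [0, 0, -0.05],
    [0, 0, -0.09],
    [0, 0, -0.13],
    [0, 0, -0.16],
    [0, 0, -0.16]
  ],
  "dr": [
    [0, 0, -3],
    [0, 0, -3],
    [0, 0, -3],
    [0, 0, -3],
    [0, 0, -3],
    [0, 0, -3],
    [0, 0, -3],
    [0, 0, -3]
  ]
}}

```text
time: 26.67
tool_pos: [0.5103, -0.2099, 0.2609]
tool_rot: [3.136, -0.012, -0.001]
contact_force: [0.1, -0.9, 0.0]
opening: 0.0457
grip_force: 0.0
```

```bash
python3 - <<'E'
from h import *
np.savez("case.npz",th=.142,t=np.array([.4864,-.0595]),R=np.array([[np.cos(.142),-np.sin(.142)],[np.sin(.142),np.cos(.142)]]))
K=np.load("case.npz")
import h; h.K=dict(K)
s=observe();print(s["tool_pos"],s["tool_rot"])
for b in [(50,59),(125,134),(-20,0)]: print(b,case(*b).round(4))
print("over tiles?"); go(*case(50,59),.20,98)
c=read_camera("top");np.savez("t8.npz",**c);im=c["color"]
cv2.imwrite("pics/t8.png",cv2.resize(im[190:310,265:410],None,fx=4,fy=4,interpolation=cv2.INTER_CUBIC))
E
```

```text
[ 0.5102912  -0.20994171  0.26091882] [ 3.13615400e+00 -1.20402956e-02 -7.75643501e-04]
(50, 59) [0.5275 0.006 ]
(125, 134) [0.5912 0.0908]
(-20, 0) [ 0.4666 -0.0623]
over tiles?
travel [0.0164, -0.2163, 0.0599] dr [0.82, -0.25, -98.04]
```

View pics/t8.png

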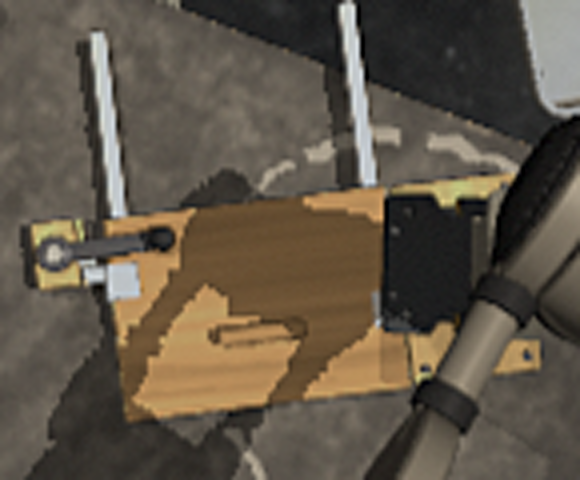

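The top view shows the lever still across the cover (knob at crop 158,238) and the cover shut; the gripper hides the lock. I'm moving above the knob.

{"api": "arm_command", "payload": {
  "fingers": [0, 0, 0, 0, 0, 0, 0, 0],
  "travel": [
    [0.002, -0.03, 0],
    [0.004, -0.06, 0],
    [0.006, -0.09, 0],
    [0.008, -0.12, 0],
    [0.01, -0.15, 0],
    [0.012, -0.18, 0],
    [0.016, -0.216, 0],
    [0.016, -0.216, 0]
  ],
  "dr": [
    [0, 0, -7],
    [0, 0, -14],
    [0, 0, -21],
    [0, 0, -28],
    [0, 0, -35],
    [0, 0, -42],
    [0, 0, -49],
    [0, 0, -56]
  ]
}}

```text
time: 27.38
tool_pos: [0.5231, 0.0131, 0.2525]
tool_rot: [-3.138, -0.003, 0.987]
contact_force: [-0.4, 0.4, 0.3]
opening: 0.0459
grip_force: 0.0
```

{"api": "arm_command", "payload": {
  "fingers": [0, 0, 0, 0, 0, 0, 0, 0],
  "travel": [
    [0, 0, 0.01],
    [0, 0, 0.03],
    [0, 0, 0.05],
    [0, 0, 0.06],
    [0, 0, 0.06],
    [0, 0, 0.06],
    [0, 0, 0.06],
    [0, 0, 0.06]
  ],
  "dr": [
    [0, 0, -7],
    [0, 0, -14],
    [0, 0, -21],
    [0, 0, -28],
    [0, 0, -35],
    [0, 0, -42],
    [0, 0, -42],
    [0, 0, -42]
  ]
}}

```text
time: 28.05
tool_pos: [0.5231, 0.0078, 0.1927]
tool_rot: [-3.14, -0.002, 1.706]
contact_force: [0.1, -0.6, 0.2]
opening: 0.0456
grip_force: 0.0
```

```bash
python3 - <<'E'
from h import *
c=dict(np.load("t8.npz")); print(ray(c,(304.2,249.1),.093), ray(c,(265+54/4,190+253/4),.07))
s=observe();print(s["tool_pos"],s["tool_rot"],s["qpos"].round(2))
k=case(50,59)
w=read_camera("wrist");im=w["color"];print("pred",proj(w,[*k,.093]))
d=w["z_map"];v,u=np.mgrid[0:280,0:640];dd=d[:280]
W=(np.stack([(u-w["cx"])/w["fx"]*dd,(v-w["cy"])/w["fy"]*dd,dd],-1)-w["t"])@w["R"]
m=(dd>0)&(W[...,2]>.086)&(W[...,2]<.1)&(np.hypot(W[...,0]-k[0],W[...,1]-k[1])<.03)
print(m.sum(), W[m].mean(0) if m.any() else 0)
go(*k,.071,98)
E
```

```text
[[0.52796952 0.00625102 0.093     ]] [[0.51562117 0.07667176 0.07      ]]
[0.52308186 0.00781611 0.19273976] [-3.14026610e+00 -2.12096344e-03  1.70631909e+00] [-0.13  0.37  1.58  0.    1.19 -0.27]
pred [[323.55771457 244.50992476]]
429 [0.52680525 0.00818398 0.09354471]
travel [-0.0026, 0.0042, 0.122] dr [-0.05, -0.12, -0.24]
```

{"api": "arm_command", "payload": {
  "fingers": [0, 0, 0, 0, 0, 0],
  "travel": [
    [-0.0015, 0.0042, 0.03],
    [-0.0015, 0.0042, 0.06],
    [-0.0015, 0.0042, 0.09],
    [-0.0015, 0.0042, 0.122],
    [-0.0015, 0.0042, 0.122],
    [-0.0015, 0.0042, 0.122]
  ],
  "dr": [
    [0, 0, 0],
    [0, 0, 0],
    [0, 0, 0],
    [0, 0, 0],
    [0, 0, 0],
    [0, 0, 0]
  ]
}}

```text
time: 28.6
tool_pos: [0.5268, 0.0072, 0.0707]
tool_rot: [-3.138, -0.003, 1.708]
contact_force: [0.1, -0.1, 1.3]
opening: 0.0458
grip_force: 0.0
```

{"api": "arm_command", "payload": {
  "fingers": [0.5, 1, 1, 1, 1, 1],
  "travel": [
    [0, 0, 0],
    [0, 0, 0],
    [0, 0, 0],
    [0, 0, 0],
    [0, 0, 0],
    [0, 0, 0]
  ],
  "dr": [
    [0, 0, 0],
    [0, 0, 0],
    [0, 0, 0],
    [0, 0, 0],
    [0, 0, 0],
    [0, 0, 0]
  ],
  "squeeze": 15
}}

```text
time: 29.1
tool_pos: [0.5282, 0.0071, 0.0725]
tool_rot: [3.14, -0.001, 1.71]
contact_force: [-1.2, 0.3, 5.2]
opening: 0.0175
grip_force: 15.0
```

```bash
python3 - <<'E'
from h import *
s=observe();p=s["tool_pos"];yaw=s["tool_rot"][2];pv=case(50,134)
print(p,yaw,pv,np.linalg.norm(p[:2]-pv))
a0=np.arctan2(*(p[:2]-pv)[::-1]);r=.075
R=Ro.from_euler("xyz",s["tool_rot"])
for k in range(1,17):
    a=a0+np.radians(90)*k/15; q=pv+r*np.array([np.cos(a),np.sin(a)])
    print(k,round(np.degrees(a-a0),1),R.inv().apply([*(q-p[:2]),0]).round(4).tolist())
E
```

```text
[0.52823619 0.00705015 0.07248764] 1.7103559030801658 [0.51693263 0.08022744] 0.07404516623264182
1 6.0 [-0.0004, 0.0078, 0.0]
2 12.0 [0.0009, 0.0156, 0.0]
3 18.0 [0.003, 0.0231, 0.0]
4 24.0 [0.0059, 0.0304, 0.0001]
5 30.0 [0.0096, 0.0374, 0.0001]
6 36.0 [0.014, 0.0439, 0.0001]
7 42.0 [0.019, 0.0499, 0.0001]
8 48.0 [0.0246, 0.0554, 0.0001]
9 54.0 [0.0308, 0.0603, 0.0001]
10 60.0 [0.0374, 0.0644, 0.0001]
11 66.0 [0.0445, 0.0679, 0.0002]
12 72.0 [0.0518, 0.0706, 0.0002]
13 78.0 [0.0595, 0.0726, 0.0002]
14 84.0 [0.0672, 0.0737, 0.0002]
15 90.0 [0.0751, 0.074, 0.0002]
16 96.0 [0.0829, 0.0735, 0.0002]
```

{"api": "arm_command", "payload": {
  "fingers": [1, 1, 1, 1, 1, 1, 1, 1],
  "travel": [
    [0, 0.008, -0.001],
    [0.001, 0.0156, -0.001],
    [0.003, 0.023, -0.001],
    [0.006, 0.0304, -0.001],
    [0.0096, 0.0374, -0.001],
    [0.014, 0.044, -0.001],
    [0.019, 0.05, -0.001],
    [0.0246, 0.0554, -0.001]
  ],
  "dr": [
    [0, 0, -6],
    [0, 0, -12],
    [0, 0, -18],
    [0, 0, -24],
    [0, 0, -30],
    [0, 0, -36],
    [0, 0, -42],
    [0, 0, -48]
  ]
}}

```text
time: 29.77
tool_pos: [0.5786, 0.0399, 0.0726]
tool_rot: [3.141, -0.003, 2.553]
contact_force: [-3.6, 2.1, 0.9]
opening: 0.0175
grip_force: 15.0
```

```bash
python3 - <<'E'
from h import *
s=observe();p=s["tool_pos"];pv=case(50,134);d=p[:2]-pv
print(p,s["tool_rot"],s["contact_force"],"r",np.linalg.norm(d),"lever",np.arctan2(d[1],d[0])-K["th"]+np.pi/2)
E
```

```text
[0.57859492 0.03987994 0.07257068] [ 3.14077291 -0.00331433  2.55293237] [-3.55497313  2.13495679  0.91867189] r 0.07368961657247458 lever 0.8493830618234037
```

{"api": "arm_command", "payload": {
  "fingers": [1, 1, 1, 1, 1, 1, 1, 1],
  "travel": [
    [0, 0.008, 0],
    [0.001, 0.0156, 0],
    [0.003, 0.023, 0],
    [0.006, 0.0304, 0],
    [0.0096, 0.0374, 0],
    [0.014, 0.044, 0],
    [0.017, 0.048, 0],
    [0.017, 0.048, 0]
  ],
  "dr": [
    [0, 0, -6],
    [0, 0, -12],
    [0, 0, -18],
    [0, 0, -24],
    [0, 0, -30],
    [0, 0, -36],
    [0, 0, -40],
    [0, 0, -40]
  ]
}}

```text
time: 30.43
tool_pos: [0.5903, 0.0897, 0.0725]
tool_rot: [3.139, -0.004, -3.033]
contact_force: [-5.6, 1.3, 3.6]
opening: 0.0174
grip_force: 15.0
```

```bash
python3 - <<'E'
from h import *
s=observe();p=s["tool_pos"];pv=case(50,134);d=p[:2]-pv
print(p,s["tool_rot"],s["contact_force"],"r",np.linalg.norm(d),"lever",np.arctan2(d[1],d[0])-K["th"]+np.pi/2)
E
```

```text
[0.5902576  0.0896536  0.07250067] [ 3.13901303 -0.00365189 -3.03264063] [-5.5876634   1.31676719  3.64085815] r 0.07392837166140372 lever 1.5566482284031589
```

{"api": "arm_command", "payload": {
  "fingers": [0.3, 0, 0, 0, 0, 0, 0, 0],
  "travel": [
    [0, 0, 0],
    [0, 0, 0],
    [0, 0, -0.03],
    [0, 0, -0.06],
    [0, 0, -0.09],
    [0, 0, -0.09],
    [0, 0, -0.09],
    [0, 0, -0.09]
  ],
  "dr": [
    [0, 0, 0],
    [0, 0, 0],
    [0, 0, 0],
    [0, 0, 7],
    [0, 0, 14],
    [0, 0, 21],
    [0, 0, 28],
    [0, 0, 35]
  ]
}}

```text
time: 31.1
tool_pos: [0.5925, 0.088, 0.1636]
tool_rot: [3.139, 0.001, 2.628]
contact_force: [0.9, -0.6, 0.2]
opening: 0.0458
grip_force: 0.0
```

```bash
python3 - <<'E'
from h import *
go(*case(-20,0),.15,98.1)
E
```

```text
travel [0.0359, -0.1928, 0.0131] dr [0.14, -0.03, 52.49]
```

{"api": "arm_command", "payload": {
  "fingers": [0, 0, 0, 0, 0, 0, 0, 0],
  "travel": [
    [0.006, -0.033, 0],
    [0.012, -0.066, 0],
    [0.018, -0.1, 0],
    [0.024, -0.13, 0],
    [0.03, -0.16, 0],
    [0.0359, -0.1928, 0],
    [0.0359, -0.1928, 0.013],
    [0.0359, -0.1928, 0.013]
  ],
  "dr": [
    [0, 0, 7],
    [0, 0, 14],
    [0, 0, 21],
    [0, 0, 28],
    [0, 0, 35],
    [0, 0, 42],
    [0, 0, 49],
    [0, 0, 52.5]
  ]
}}

```text
time: 31.77
tool_pos: [0.4656, -0.0644, 0.1485]
tool_rot: [-3.14, -0.002, 1.709]
contact_force: [-0.6, -0.5, -0.4]
opening: 0.0457
grip_force: 0.0
```

```bash
cat >> h.py <<'E'
def blob(xy,z0,z1,rad):
    "centroid of wrist-camera points in a height band near xy"
    w=read_camera("wrist");d=w["z_map"];v,u=np.mgrid[0:275,0:640];dd=d[:275]
    W=(np.stack([(u-w["cx"])/w["fx"]*dd,(v-w["cy"])/w["fy"]*dd,dd],-1)-w["t"])@w["R"]
    m=(dd>0)&(W[...,2]>z0)&(W[...,2]<z1)&(np.hypot(W[...,0]-xy[0],W[...,1]-xy[1])<rad)
    Q=W[m]; print(m.sum()); 
    if len(Q)>10:
        (x,y),(a,b),an=cv2.minAreaRect((Q[:,:2]*1000).astype(np.float32)); print("rect",x,y,a,b,an,"case",inv([x/1000,y/1000]),"z",np.median(Q[:,2]))
E
python3 - <<'E'
from h import *
s=observe();print(s["tool_pos"],s["tool_rot"])
blob(case(-20,0),.079,.09,.05)
go(*case(-20,0),.064,98.1)
E
```

```text
[ 0.46560868 -0.06439651  0.14851105] [-3.14026474e+00 -2.12128124e-03  1.70876115e+00]
1178
rect 463.81793212890625 -55.177330017089844 11.405719757080078 46.83919906616211 8.244662284851074 case [-21.7   7.5] z 0.08487897985549012
travel [0.0014, 0.0005, 0.0851] dr [-0.04, -0.11, -0.19]
```

{"api": "arm_command", "payload": {
  "fingers": [0, 0, 0, 0, 0, 1, 1, 1],
  "travel": [
    [0.001, 0, 0.03],
    [0.001, 0, 0.06],
    [0.001, 0, 0.084],
    [0.001, 0, 0.084],
    [0.001, 0, 0.084],
    [0.001, 0, 0.084],
    [0.001, 0, 0.084],
    [0.001, 0, 0.084]
  ],
  "dr": [
    [0, 0, 0],
    [0, 0, 0],
    [0, 0, 0],
    [0, 0, 0],
    [0, 0, 0],
    [0, 0, 0],
    [0, 0, 0],
    [0, 0, 0]
  ],
  "squeeze": 20
}}

```text
time: 32.48
tool_pos: [0.4679, -0.062, 0.0669]
tool_rot: [3.139, -0.0, 1.72]
contact_force: [0.3, 0.2, -0.8]
opening: 0.0306
grip_force: 0.0
```

{"api": "arm_command", "payload": {
  "fingers": [1, 1, 1, 1, 1],
  "travel": [
    [0, 0, 0],
    [0, 0, 0],
    [0, 0.01, 0],
    [0, 0.02, 0],
    [0, 0.02, 0]
  ],
  "dr": [
    [0, 0, 0],
    [0, 0, 0],
    [0, 0, 0],
    [0, 0, 0],
    [0, 0, 0]
  ]
}}

```text
time: 32.9
tool_pos: [0.4878, -0.0584, 0.0657]
tool_rot: [3.141, -0.002, 1.719]
contact_force: [0.8, 3.4, 2.5]
opening: 0.0117
grip_force: 20.0
```

```bash
python3 - <<'E'
from h import *
s=observe();print(s["tool_pos"],s["tool_rot"],inv(s["tool_pos"]),s["contact_force"],s["torque"])
E
```

```text
[ 0.48776722 -0.05836949  0.06571647] [ 3.14057773e+00 -2.11894580e-03  1.71905502e+00] [1.5 0.9] [0.75280967 3.42419542 2.49256281] [ 0.39072786 -0.01730272 -0.10153372]
```

{"api": "arm_command", "payload": {
  "fingers": [1, 1, 1, 1, 1, 1, 1, 1],
  "travel": [
    [0, 0.015, 0],
    [0, 0.032, 0],
    [0, 0.05, 0],
    [0, 0.07, 0],
    [0, 0.09, 0],
    [0, 0.105, 0],
    [0, 0.112, 0],
    [0, 0.112, 0]
  ],
  "dr": [
    [0, 0, 0],
    [0, 0, 0],
    [0, 0, 0],
    [0, 0, 0],
    [0, 0, 0],
    [0, 0, 0],
    [0, 0, 0],
    [0, 0, 0]
  ]
}}

```text
time: 33.57
tool_pos: [0.5948, -0.0427, 0.0656]
tool_rot: [-3.134, -0.002, 1.72]
contact_force: [-9.9, -3.3, 10.2]
opening: 0.0118
grip_force: 20.0
```

{"api": "arm_command", "payload": {
  "fingers": [1, 1, 1],
  "travel": [
    [0, 0.0015, 0],
    [0, 0.0015, 0],
    [0, 0.0015, 0]
  ],
  "dr": [
    [0, 0, 0],
    [0, 0, 0],
    [0, 0, 0]
  ]
}}

```text
time: 33.82
tool_pos: [0.5949, -0.0426, 0.0656]
tool_rot: [-3.133, -0.002, 1.72]
contact_force: [-12.9, -2.7, 9.9]
opening: 0.0115
grip_force: 20.0
```

```bash
python3 - <<'E'
from h import *
s=observe();print(s["tool_pos"],s["tool_rot"],inv(s["tool_pos"]),s["contact_force"],s["torque"])
E
```

```text
[ 0.59487459 -0.04261648  0.06564473] [-3.13332845e+00 -2.46658596e-03  1.71966284e+00] [109.8   1.4] [-12.85689823  -2.66595787   9.94314193] [-0.60389898  2.2113376  -0.02624127]
```

The cover is at its stop (grip at x = 110 mm). I'll release and go above the orange tile.

{"api": "arm_command", "payload": {
  "fingers": [0.3, 0, -1, -1, -1, -1, -1, -1],
  "travel": [
    [0, 0, 0],
    [0, 0, 0],
    [0, 0, -0.035],
    [0, 0, -0.07],
    [0, 0, -0.1],
    [0, 0, -0.125],
    [0, -0.03, -0.125],
    [0.02, -0.06, -0.125]
  ],
  "dr": [
    [0, 0, 0],
    [0, 0, 0],
    [0, 0, 0],
    [0, 0, -3],
    [0, 0, -10],
    [0, 0, -17],
    [0, 0, -24],
    [0, 0, -31]
  ]
}}

```text
time: 34.48
tool_pos: [0.5382, -0.0337, 0.192]
tool_rot: [3.138, 0.004, 2.265]
contact_force: [-0.2, 0.7, -1.1]
opening: 0.0606
grip_force: 0.0
```

```bash
python3 - <<'E'
from h import *
s=observe();print(s["tool_pos"],s["tool_rot"])
c=read_camera("top");hsv=cv2.cvtColor(c["color"],cv2.COLOR_BGR2HSV)
for n,lo,hi in [("teal",(85,70,40),(100,255,255)),("orange",(8,150,60),(20,255,255)),("red",(0,150,60),(6,255,255))]:
    m=np.zeros((480,640),np.uint8);m[225:310,150:285]=cv2.inRange(hsv,lo,hi)[225:310,150:285];print(n,rect(c,m,.008))
go(.50,.252,.20,166)
E
```

```text
[ 0.5381729  -0.03374703  0.19202612] [3.13785987 0.00391985 2.26474529]
teal [([172.0, 282.0], 427, 383, 42, 42, 80.2)]
orange [([251.0, 287.0], 419, 158, 32, 31, 58.0), ([217.0, 282.0], 431, 256, 42, 42, 76.2)]
red [([196.0, 239.0], 551, 321, 70, 46, -55.8)]
travel [0.2327, 0.1599, -0.0093] dr [-0.07, -0.53, -35.72]
```

{"api": "arm_command", "payload": {
  "fingers": [-1, -1, -1, -1, -1, -1, -1, -1],
  "travel": [
    [0.033, 0.022, 0],
    [0.066, 0.045, 0],
    [0.1, 0.068, 0],
    [0.133, 0.091, 0],
    [0.166, 0.114, 0],
    [0.2, 0.137, 0],
    [0.2327, 0.16, -0.01],
    [0.2327, 0.16, -0.01]
  ],
  "dr": [
    [0, 0, -5],
    [0, 0, -10],
    [0, 0, -15],
    [0, 0, -20],
    [0, 0, -25],
    [0, 0, -30],
    [0, 0, -35],
    [0, -0.5, -35.7]
  ]
}}

```text
time: 35.2
tool_pos: [0.5116, 0.2565, 0.2023]
tool_rot: [3.138, 0.009, 2.893]
contact_force: [-0.1, -0.5, -0.2]
opening: 0.0919
grip_force: 0.0
```

```bash
cat >> h.py <<'E'
def tile(lo,hi):
    w=read_camera("wrist");hsv=cv2.cvtColor(w["color"],cv2.COLOR_BGR2HSV)
    m=cv2.inRange(hsv,lo,hi);m[278:]=0
    body=[r for r in rect(w,m,.008,200) if r[3]>25]; print("body",body)
    m2=m|cv2.inRange(hsv,(15,0,130),(60,90,255));m2[278:]=0
    m2=cv2.morphologyEx(m2,cv2.MORPH_CLOSE,np.ones((5,5)))
    print("full",[r for r in rect(w,m2,.008,400)])
E
python3 - <<'E'
from h import *
s=observe();print(s["tool_pos"],s["tool_rot"])
tile((8,120,60),(20,255,255))
E
```

```text
[0.51156186 0.25654725 0.20227146] [3.13834148 0.0089765  2.89256699]
body [([198.0, 147.0], 417, 162, 33, 33, 57.1), ([298.0, 135.0], 430, 259, 44, 43, -13.8)]
full [([404.0, 122.0], 439, 365, 81, 74, -87.8), ([335.0, 138.0], 452, 277, 690, 261, 75.7)]
```

```bash
python3 - <<'E'
from h import *
go(.443,.2545,.06,166.1)
E
```

```text
travel [0.0681, -0.0163, 0.1409] dr [0.03, 0.55, -0.52]
```

{"api": "arm_command", "payload": {
  "fingers": [-1, -1, -1, -1, -1, -1, -1, -1],
  "travel": [
    [0.03, -0.008, 0.02],
    [0.06, -0.016, 0.05],
    [0.068, -0.0163, 0.08],
    [0.068, -0.0163, 0.11],
    [0.068, -0.0163, 0.141],
    [0.068, -0.0163, 0.165],
    [0.068, -0.0163, 0.185],
    [0.068, -0.0163, 0.195]
  ],
  "dr": [
    [0, 0.5, 0],
    [0, 0.5, -0.5],
    [0, 0.5, -0.5],
    [0, 0.5, -0.5],
    [0, 0.5, -0.5],
    [0, 0.5, -0.5],
    [0, 0.5, -0.5],
    [0, 0.5, -0.5]
  ]
}}

```text
time: 35.92
tool_pos: [0.4424, 0.2494, 0.0031]
tool_rot: [-3.138, -0.004, 2.89]
contact_force: [-0.7, -0.3, 0.3]
opening: 0.0914
grip_force: 0.0
```

{"api": "arm_command", "payload": {
  "fingers": [-1, 0, 1, 1, 1, 1, 1, 1],
  "travel": [
    [0, 0, 0.002],
    [0, 0, 0.002],
    [0, 0, 0.002],
    [0, 0, 0.002],
    [0, 0, 0.002],
    [0, 0, 0.002],
    [0, 0, 0.002],
    [0, 0, 0.002]
  ],
  "dr": [
    [0, 0, 0],
    [0, 0, 0],
    [0, 0, 0],
    [0, 0, 0],
    [0, 0, 0],
    [0, 0, 0],
    [0, 0, 0],
    [0, 0, 0]
  ],
  "squeeze": 25
}}

```text
time: 36.58
tool_pos: [0.4437, 0.2512, 0.0039]
tool_rot: [-3.141, -0.001, 2.892]
contact_force: [-0.8, -0.6, -0.2]
opening: 0.0496
grip_force: 0.1
```

{"api": "arm_command", "payload": {
  "fingers": [1, 1, 1, 1, 1, 1, 1, 1],
  "travel": [
    [0, 0, 0],
    [0, 0, 0],
    [0, 0, 0],
    [0, 0, -0.03],
    [0, 0, -0.06],
    [0, 0, -0.1],
    [0, 0, -0.13],
    [0, 0, -0.13]
  ],
  "dr": [
    [0, 0, 0],
    [0, 0, 0],
    [0, 0, 0],
    [0, 0, 0],
    [0, 0, 0],
    [0, 0, 0],
    [0, 0, 0],
    [0, 0, 0]
  ]
}}

```text
time: 37.25
tool_pos: [0.4468, 0.2524, 0.1393]
tool_rot: [3.137, 0.007, 2.892]
contact_force: [1.7, 0.5, 0.0]
opening: 0.0439
grip_force: 25.0
```

```bash
python3 - <<'E'
from h import *
s=observe();print(s["tool_pos"],s["tool_rot"],s["opening"],s["grip_force"])
go(*case(-5,-36),.13,188.1)
go(*case(-5,-36),.022,188.1)
E
```

```text
[0.44676582 0.25238854 0.13933254] [3.13655437 0.00727519 2.89220523] 0.04394884830375737 24.999842047691345
travel [-0.1244, -0.3277, 0.0086] dr [0.2, 0.47, -22.39]
travel [-0.1236, -0.3282, 0.1166] dr [0.2, 0.47, -22.39]
```

{"api": "arm_command", "payload": {
  "fingers": [1, 1, 1, 1, 1, 1, 1, 1],
  "travel": [
    [-0.01, -0.025, 0],
    [-0.024, -0.063, 0],
    [-0.038, -0.1, 0],
    [-0.052, -0.138, 0],
    [-0.066, -0.176, 0],
    [-0.08, -0.213, 0],
    [-0.094, -0.25, 0],
    [-0.11, -0.288, 0]
  ],
  "dr": [
    [0, 0.5, -3],
    [0, 0.5, -6],
    [0, 0.5, -9],
    [0, 0.5, -12],
    [0, 0.5, -15],
    [0, 0.5, -18],
    [0, 0.5, -22],
    [0, 0.5, -22.4]
  ]
}}

```text
time: 37.92
tool_pos: [0.4784, -0.0568, 0.1331]
tool_rot: [3.14, -0.011, -2.996]
contact_force: [1.0, 0.8, 0.0]
opening: 0.0445
grip_force: 25.0
```

```bash
python3 - <<'E'
from h import *
s=observe();print(s["tool_pos"],s["tool_rot"],s["opening"],s["grip_force"])
go(*case(-5,-36),.022,188.1)
E
```

```text
[ 0.47841149 -0.05678361  0.13313708] [ 3.13980583 -0.01131129 -2.99639753] 0.04448225775585673 25.000471472740173
travel [-0.0037, -0.04, 0.111] dr [0.1, -0.65, 0.22]
```

{"api": "arm_command", "payload": {
  "fingers": [1, 1, 1, 1, 1, 1, 1, 1],
  "travel": [
    [-0.003, -0.02, 0],
    [-0.004, -0.039, 0],
    [-0.004, -0.039, 0],
    [-0.004, -0.039, 0.03],
    [-0.004, -0.039, 0.06],
    [-0.004, -0.039, 0.09],
    [-0.004, -0.039, 0.11],
    [-0.004, -0.039, 0.11]
  ],
  "dr": [
    [0, 0, 0],
    [0, 0, 0],
    [0, 0, 0],
    [0, 0, 0],
    [0, 0, 0],
    [0, 0, 0],
    [0, 0, 0],
    [0, 0, 0]
  ]
}}

```text
time: 38.58
tool_pos: [0.4842, -0.0914, 0.0196]
tool_rot: [3.136, -0.018, -3.0]
contact_force: [-0.3, 0.7, -0.8]
opening: 0.0442
grip_force: 25.0
```

```bash
python3 - <<'E'
from h import *
s=observe();print(s["tool_pos"],s["tool_rot"],s["opening"],s["grip_force"],s["contact_force"],inv(s["tool_pos"]))
E
```

```text
[ 0.48415094 -0.09135582  0.01960141] [ 3.13608411 -0.01810353 -2.99981699] 0.0442479791379353 24.99974012374878 [-0.3221438   0.67274354 -0.75706503] [ -6.7 -31.2]
```

Tile is in the well at (-7,-31). Release, lift and return for the teal tile.

{"api": "arm_command", "payload": {
  "fingers": [-0.2, -0.2, -0.2, -0.2, -0.2, -0.2, -0.2, -0.2],
  "travel": [
    [0, 0, 0],
    [0, 0, 0],
    [0, 0, 0],
    [0, 0, -0.03],
    [0, 0, -0.07],
    [0, 0, -0.11],
    [0, 0, -0.15],
    [0, 0, -0.18]
  ],
  "dr": [
    [0, 0.5, 0],
    [0, 1, 0],
    [0, 1, 0],
    [0, 1, 0],
    [0, 1, 0],
    [0, 1, 0],
    [0, 1, 0],
    [0, 1, 0]
  ]
}}

```text
time: 39.25
tool_pos: [0.4903, -0.0932, 0.2087]
tool_rot: [-3.14, -0.022, -3.0]
contact_force: [0.3, -1.0, 0.2]
opening: 0.0553
grip_force: 0.0
```

```bash
python3 - <<'E'
from h import *
s=observe();print(s["tool_pos"],s["tool_rot"],s["opening"])
go(.50,.38,.20,170)
E
```

```text
[ 0.49027034 -0.09324637  0.20873661] [-3.13993453 -0.02214503 -3.00003039] 0.05533877748680103
travel [-0.0766, 0.4672, 0.0063] dr [-0.29, -1.24, 18.11]
```

{"api": "arm_command", "payload": {
  "fingers": [-0.5, -1, -1, -1, -1, -1, -1, -1],
  "travel": [
    [-0.006, 0.04, 0],
    [-0.013, 0.08, 0],
    [-0.02, 0.12, 0],
    [-0.026, 0.16, 0],
    [-0.033, 0.2, 0],
    [-0.04, 0.24, 0],
    [-0.046, 0.28, 0],
    [-0.052, 0.32, 0]
  ],
  "dr": [
    [0, -1.2, 2],
    [0, -1.2, 4],
    [0, -1.2, 6],
    [0, -1.2, 8],
    [0, -1.2, 10],
    [0, -1.2, 12],
    [0, -1.2, 15],
    [0, -1.2, 18]
  ]
}}

```text
time: 39.92
tool_pos: [0.4956, 0.2333, 0.2045]
tool_rot: [-3.139, -0.003, 2.967]
contact_force: [1.7, -0.2, 0.6]
opening: 0.0917
grip_force: 0.0
```

```bash
python3 - <<'E'
from h import *
s=observe();print(s["tool_pos"],s["tool_rot"],s["opening"])
go(.50,.38,.20,170)
E
```

```text
[0.49559566 0.23328567 0.20446724] [-3.13878622 -0.00328478  2.96653255] 0.09174612469210049
travel [0.0212, 0.1453, 0.0041] dr [-0.16, -0.19, -0.03]
```

{"api": "arm_command", "payload": {
  "fingers": [-1, -1, -1, -1, -1, -1],
  "travel": [
    [0.006, 0.04, 0],
    [0.012, 0.08, 0],
    [0.018, 0.115, 0],
    [0.021, 0.14, 0],
    [0.021, 0.14, 0],
    [0.021, 0.14, 0]
  ],
  "dr": [
    [0, 0, 0],
    [0, 0, 0],
    [0, 0, 0],
    [0, 0, 0],
    [0, 0, 0],
    [0, 0, 0]
  ]
}}

```text
time: 40.42
tool_pos: [0.4987, 0.3738, 0.2031]
tool_rot: [-3.138, -0.005, 2.971]
contact_force: [0.3, -0.4, -0.7]
opening: 0.0922
grip_force: 0.0
```

```bash
python3 - <<'E'
from h import *
s=observe();print(s["tool_pos"],s["tool_rot"])
tile((85,70,40),(100,255,255))
c=read_camera("top");hsv=cv2.cvtColor(c["color"],cv2.COLOR_BGR2HSV)
m=cv2.inRange(hsv,(85,70,40),(100,255,255));print("top",rect(c,m,.008))
o=cv2.inRange(hsv,(8,150,60),(20,255,255));o[:,:262]=0;print("orange in case?",[(r,inv([r[1]/1000,r[2]/1000])) for r in rect(c,o,.016,150)])
go(.4395,.382,.06,170)
E
```

```text
[0.49867732 0.37376539 0.20307209] [-3.13821633 -0.00478584  2.97145794]
body [([316.0, 141.0], 426, 387, 42, 42, -9.7)]
full [([400.0, 134.0], 435, 466, 80, 73, -62.7), ([506.0, 154.0], 464, 561, 335, 262, 80.4), ([168.0, 124.0], 408, 236, 354, 263, 80.2)]
top [([172.0, 283.0], 427, 383, 42, 41, 82.1)]
orange in case? [(([452.0, 314.0], 358, -414, 60, 56, -88.6), array([-177.3, -332.8])), (([340.0, 270.0], 472, -96, 43, 40, -82.2), array([-19.4, -34.1]))]
travel [0.0597, 0.0003, 0.1433] dr [-0.23, -0.3, 0.09]
```

{"api": "arm_command", "payload": {
  "fingers": [-1, -1, -1, -1, -1, -1, -1, -1],
  "travel": [
    [0.03, 0, 0.02],
    [0.059, 0, 0.05],
    [0.059, 0, 0.08],
    [0.059, 0, 0.11],
    [0.059, 0, 0.141],
    [0.059, 0, 0.17],
    [0.059, 0, 0.19],
    [0.059, 0, 0.198]
  ],
  "dr": [
    [0, -0.3, 0],
    [0, -0.3, 0],
    [0, -0.3, 0],
    [0, -0.3, 0],
    [0, -0.3, 0],
    [0, -0.3, 0],
    [0, -0.3, 0],
    [0, -0.3, 0]
  ]
}}

```text
time: 41.18
tool_pos: [0.4387, 0.3796, 0.0022]
tool_rot: [-3.134, -0.004, 2.967]
contact_force: [-1.2, -0.6, 0.3]
opening: 0.092
grip_force: 0.0
```

{"api": "arm_command", "payload": {
  "fingers": [-1, 0, 1, 1, 1, 1, 1, 1],
  "travel": [
    [0, 0, 0],
    [0, 0, 0],
    [0, 0, 0],
    [0, 0, 0],
    [0, 0, 0],
    [0, 0, 0],
    [0, 0, 0],
    [0, 0, 0]
  ],
  "dr": [
    [0, 0, 0],
    [0, 0, 0],
    [0, 0, 0],
    [0, 0, 0],
    [0, 0, 0],
    [0, 0, 0],
    [0, 0, 0],
    [0, 0, 0]
  ],
  "squeeze": 25
}}

```text
time: 41.85
tool_pos: [0.4397, 0.3822, 0.0048]
tool_rot: [-3.138, -0.001, 2.969]
contact_force: [-0.9, 0.7, 0.0]
opening: 0.0492
grip_force: 0.0
```

{"api": "arm_command", "payload": {
  "fingers": [1, 1, 1, 1, 1, 1, 1, 1],
  "travel": [
    [0, 0, 0],
    [0, 0, 0],
    [0, 0, 0],
    [0, 0, -0.03],
    [0, 0, -0.06],
    [0, 0, -0.1],
    [0, 0, -0.13],
    [0, 0, -0.13]
  ],
  "dr": [
    [0, 0, 0],
    [0, 0, 0],
    [0, 0, 0],
    [0, 0, 0],
    [0, 0, 0],
    [0, 0, 0],
    [0, 0, 0],
    [0, 0, 0]
  ]
}}

```text
time: 42.52
tool_pos: [0.4427, 0.3846, 0.1411]
tool_rot: [3.138, 0.007, 2.969]
contact_force: [1.6, 0.7, -0.6]
opening: 0.0439
grip_force: 25.0
```

```bash
python3 - <<'E'
from h import *
s=observe();print(s["tool_pos"],s["tool_rot"],s["opening"],s["grip_force"])
go(*case(-5,40),.13,188.1)
E
```

```text
[0.44269957 0.3845601  0.14111898] [3.13778754 0.00748079 2.96897212] 0.04391935217356522 24.99934494495392
travel [-0.1021, -0.3935, 0.0104] dr [0.15, 0.46, -17.99]
```

{"api": "arm_command", "payload": {
  "fingers": [1, 1, 1, 1, 1, 1, 1, 1],
  "travel": [
    [-0.006, -0.025, 0],
    [-0.016, -0.063, 0],
    [-0.026, -0.1, 0],
    [-0.036, -0.138, 0],
    [-0.046, -0.176, 0],
    [-0.056, -0.215, 0],
    [-0.066, -0.254, 0],
    [-0.076, -0.293, 0]
  ],
  "dr": [
    [0, 0, -3],
    [0, 0, -6],
    [0, 0, -9],
    [0, 0, -12],
    [0, 0, -15],
    [0, 0, -18],
    [0, 0, -18],
    [0, 0, -18]
  ]
}}

```text
time: 43.18
tool_pos: [0.4638, 0.0791, 0.1352]
tool_rot: [-3.138, -0.003, -3.0]
contact_force: [1.2, -0.9, -0.9]
opening: 0.044
grip_force: 25.0
```

{"api": "arm_command", "payload": {
  "fingers": [1, 1, 1, 1],
  "travel": [
    [0, 0, 0],
    [0, 0, 0],
    [0, 0, 0],
    [0, 0, 0]
  ],
  "dr": [
    [0, 0, 0],
    [0, 0, 0],
    [0, 0, 0],
    [0, 0, 0]
  ]
}}

```text
time: 43.52
tool_pos: [0.4641, 0.082, 0.1353]
tool_rot: [-3.138, -0.003, -2.999]
contact_force: [0.3, -0.4, 0.1]
opening: 0.0442
grip_force: 25.0
```

```bash
python3 - <<'E'
from h import *
s=observe();print(s["tool_pos"],s["tool_rot"],s["opening"],s["grip_force"])
go(*case(-5,40),.022,188.1)
E
```

```text
[0.46408072 0.08199482 0.13532701] [-3.13831956e+00 -2.66022660e-03 -2.99887737e+00] 0.04423293519496177 24.99956578016281
travel [0.0027, -0.1029, 0.1137] dr [-0.19, -0.15, 0.08]
```

{"api": "arm_command", "payload": {
  "fingers": [1, 1, 1, 1, 1, 1, 1, 1],
  "travel": [
    [0, -0.03, 0],
    [0.0015, -0.06, 0],
    [0.0027, -0.09, 0],
    [0.0027, -0.103, 0],
    [0.0027, -0.103, 0.02],
    [0.0027, -0.103, 0.06],
    [0.0027, -0.103, 0.09],
    [0.0027, -0.103, 0.113]
  ],
  "dr": [
    [0, 0, 0],
    [0, 0, 0],
    [0, 0, 0],
    [0, 0, 0],
    [0, 0, 0],
    [0, 0, 0],
    [0, 0, 0],
    [0, 0, 0]
  ]
}}

```text
time: 44.18
tool_pos: [0.4751, -0.0201, 0.0208]
tool_rot: [-3.139, -0.004, -2.998]
contact_force: [-0.3, -0.4, -0.5]
opening: 0.0437
grip_force: 25.0
```

{"api": "arm_command", "payload": {
  "fingers": [1, 1],
  "travel": [
    [0, 0, 0],
    [0, 0, 0]
  ],
  "dr": [
    [0, 0, 0],
    [0, 0, 0]
  ]
}}

```text
time: 44.35
tool_pos: [0.4755, -0.0205, 0.0224]
tool_rot: [-3.139, -0.005, -2.998]
contact_force: [0.7, -0.2, -0.7]
opening: 0.0441
grip_force: 25.0
```

```bash
python3 - <<'E'
from h import *
s=observe();print(s["tool_pos"],s["tool_rot"],s["opening"],s["grip_force"],inv(s["tool_pos"]))
E
```

```text
[ 0.47550803 -0.02052358  0.02236874] [-3.13896301 -0.00472503 -2.99793036] 0.044147023685682546 24.999336004257202 [-5.3 40.1]
```

{"api": "arm_command", "payload": {
  "fingers": [-0.2, -0.2, -0.2, -0.2, -0.2, -0.2, -0.2, -0.2],
  "travel": [
    [0, 0, 0],
    [0, 0, 0],
    [0, 0, 0],
    [0, 0, -0.03],
    [0, 0, -0.07],
    [0, 0, -0.11],
    [0, 0, -0.14],
    [0, 0, -0.15]
  ],
  "dr": [
    [0, 0, 0],
    [0, 0, 0],
    [0, 0, 0],
    [0, 0, 0],
    [0, 0, 0],
    [0, 0, 6],
    [0, 0, 12],
    [0, 0, 18]
  ]
}}

```text
time: 45.02
tool_pos: [0.4787, -0.0217, 0.1791]
tool_rot: [-3.137, 0.01, 2.964]
contact_force: [0.3, -0.3, 0.2]
opening: 0.0549
grip_force: 0.0
```

```bash
python3 - <<'E'
from h import *
s=observe();print(s["tool_pos"],s["tool_rot"],s["opening"])
go(*case(109.5,0),.17,98.4)
E
```

```text
[ 0.47870963 -0.02171344  0.17910792] [-3.13723179  0.00954012  2.96388251] 0.0549163914533631
travel [-0.1181, -0.0014, 0.0102] dr [0.12, 0.63, 71.42]
```

{"api": "arm_command", "payload": {
  "fingers": [-0.1, -0.1, -0.1, -0.1, -0.1, -0.1, -0.1, -0.1],
  "travel": [
    [-0.02, 0, 0],
    [-0.04, 0, 0],
    [-0.06, 0, 0],
    [-0.08, 0, 0],
    [-0.1, 0, 0],
    [-0.118, -0.0014, 0],
    [-0.118, -0.0014, 0],
    [-0.118, -0.0014, 0]
  ],
  "dr": [
    [0, 0, 7],
    [0, 0, 14],
    [0, 0, 21],
    [0, 0, 28],
    [0, 0, 35],
    [0, 0, 42],
    [0, 0, 49],
    [0, 0, 56]
  ]
}}

```text
time: 45.68
tool_pos: [0.5932, -0.0433, 0.1737]
tool_rot: [-3.14, 0.004, 1.985]
contact_force: [-0.6, 1.0, -0.0]
opening: 0.0505
grip_force: 0.0
```

```bash
python3 - <<'E'
from h import *
s=observe();print(s["tool_pos"],s["tool_rot"],s["opening"])
go(*case(109.5,0),.065,98.4)
c=read_camera("top");hsv=cv2.cvtColor(c["color"],cv2.COLOR_BGR2HSV);np.savez("t9.npz",**c)
for n,lo,hi in [("teal",(85,70,40),(100,255,255)),("orange",(8,150,60),(20,255,255)),("red",(0,150,60),(6,255,255))]:
    m=np.zeros((480,640),np.uint8);m[180:320,140:400]=cv2.inRange(hsv,lo,hi)[180:320,140:400];print(n,[(r,inv([r[1]/1000,r[2]/1000])) for r in rect(c,m,.016)])
E
```

```text
[ 0.59316117 -0.04326929  0.17374545] [-3.13999484  0.00390045  1.98518113] 0.050490548765218
travel [-0.0009, 0.0014, 0.1087] dr [-0.06, 0.23, 15.34]
teal [(([316.0, 268.0], 478, -24, 40, 17, -88.6), array([-3.3, 36.3]))]
orange [(([251.0, 287.0], 419, 157, 32, 31, 58.0), array([-36.1, 223.9])), (([336.0, 269.0], 475, -84, 31, 17, 1.3), array([-14.8, -22.6]))]
red [(([196.0, 239.0], 551, 319, 70, 45, -56.5), array([117.5, 365.5]))]
```

{"api": "arm_command", "payload": {
  "fingers": [-0.1, -0.1, -0.1, -0.1, -0.1, -0.1, -0.1, -0.1],
  "travel": [
    [0, 0, 0],
    [0, 0.001, 0],
    [0, 0.001, 0.01],
    [0, 0.001, 0.04],
    [0, 0.001, 0.07],
    [0, 0.001, 0.1],
    [0, 0.001, 0.108],
    [0, 0.001, 0.108]
  ],
  "dr": [
    [0, 0, 6],
    [0, 0, 12],
    [0, 0, 15.3],
    [0, 0, 15.3],
    [0, 0, 15.3],
    [0, 0, 15.3],
    [0, 0, 15.3],
    [0, 0, 15.3]
  ]
}}

```text
time: 46.4
tool_pos: [0.5916, -0.0427, 0.0634]
tool_rot: [-3.136, 0.002, 1.726]
contact_force: [-0.1, -0.3, -0.7]
opening: 0.0506
grip_force: 0.0
```

{"api": "arm_command", "payload": {
  "fingers": [1, 1, 1, 1, 1, 1, 1, 1],
  "travel": [
    [0, 0, 0],
    [0, 0, 0],
    [0, 0, 0],
    [0, 0, 0],
    [0, 0, 0],
    [0, 0, 0],
    [0, 0, 0],
    [0, 0, 0]
  ],
  "dr": [
    [0, 0, 0],
    [0, 0, 0],
    [0, 0, 0],
    [0, 0, 0],
    [0, 0, 0],
    [0, 0, 0],
    [0, 0, 0],
    [0, 0, 0]
  ],
  "squeeze": 20
}}

```text
time: 47.07
tool_pos: [0.5935, -0.043, 0.0655]
tool_rot: [-3.141, 0.004, 1.724]
contact_force: [-0.0, 0.2, 4.4]
opening: 0.0116
grip_force: 20.0
```

```bash
python3 - <<'E'
from h import *
s=observe();print(s["tool_pos"],s["tool_rot"],s["opening"],s["grip_force"],inv(s["tool_pos"]))
go(*case(-20.2,0),s["tool_pos"][2],98.3)
E
```

```text
[ 0.59349385 -0.04302827  0.06545969] [-3.14069669  0.00389417  1.72418214] 0.011645196284286565 19.995235204696655 [108.3   1.1]
travel [0.0003, -0.1286, 0.0001] dr [-0.05, 0.22, 0.49]
```

{"api": "arm_command", "payload": {
  "fingers": [1, 1, 1, 1, 1, 1, 1, 1],
  "travel": [
    [0, -0.015, 0],
    [0, -0.035, 0],
    [0, -0.055, 0],
    [0, -0.075, 0],
    [0, -0.095, 0],
    [0, -0.112, 0],
    [0, -0.125, 0],
    [0, -0.131, 0]
  ],
  "dr": [
    [0, 0, 0],
    [0, 0, 0],
    [0, 0, 0],
    [0, 0, 0],
    [0, 0, 0],
    [0, 0, 0],
    [0, 0, 0],
    [0, 0, 0]
  ]
}}

```text
time: 47.73
tool_pos: [0.466, -0.0619, 0.0656]
tool_rot: [3.135, 0.003, 1.722]
contact_force: [31.0, 18.3, -23.4]
opening: 0.0121
grip_force: 20.0
```

{"api": "arm_command", "payload": {
  "fingers": [1, 1, 1],
  "travel": [
    [0, -0.001, 0],
    [0, -0.001, 0],
    [0, -0.001, 0]
  ],
  "dr": [
    [0, 0, 0],
    [0, 0, 0],
    [0, 0, 0]
  ]
}}

```text
time: 47.98
tool_pos: [0.4662, -0.0619, 0.0655]
tool_rot: [3.136, 0.003, 1.723]
contact_force: [13.0, 11.8, -7.3]
opening: 0.0121
grip_force: 20.0
```

```bash
python3 - <<'E'
from h import *
s=observe();print(s["tool_pos"],s["tool_rot"],s["opening"],s["contact_force"],inv(s["tool_pos"]))
E
```

```text
[ 0.46616031 -0.06185464  0.06554994] [3.13592043e+00 3.00707616e-03 1.72291979e+00] 0.012056756702289232 [13.04660703 11.80674433 -7.33970348] [-20.4   0.5]
```

{"api": "arm_command", "payload": {
  "fingers": [0.3, 0, 0, 0, 0, 0, 0, 0],
  "travel": [
    [0, 0, 0],
    [0, 0, 0],
    [0, 0, -0.03],
    [0, 0, -0.06],
    [0, 0, -0.09],
    [0, 0, -0.09],
    [0, 0, -0.09],
    [0, 0, -0.09]
  ],
  "dr": [
    [0, 0, 0],
    [0, 0, 0],
    [0, 0, 0],
    [0, 0, -7],
    [0, 0, -14],
    [0, 0, -21],
    [0, 0, -28],
    [0, 0, -35]
  ]
}}

```text
time: 48.65
tool_pos: [0.4626, -0.0631, 0.1557]
tool_rot: [-3.138, 0.002, 2.341]
contact_force: [0.6, -0.0, -1.1]
opening: 0.0462
grip_force: 0.0
```

```bash
python3 - <<'E'
from h import *
go(.5907,.0893,.16,186.5)
E
```

```text
travel [0.0201, 0.1981, -0.0051] dr [-0.27, 0.03, -52.35]
```

{"api": "arm_command", "payload": {
  "fingers": [0, 0, 0, 0, 0, 0, 0, 0],
  "travel": [
    [0.003, 0.033, 0],
    [0.006, 0.066, 0],
    [0.01, 0.1, 0],
    [0.013, 0.133, 0],
    [0.017, 0.166, 0],
    [0.02, 0.198, 0],
    [0.02, 0.198, 0],
    [0.02, 0.198, 0]
  ],
  "dr": [
    [0, 0, -7],
    [0, 0, -14],
    [0, 0, -21],
    [0, 0, -28],
    [0, 0, -35],
    [0, 0, -42],
    [0, 0, -49],
    [0, 0, -52.3]
  ]
}}

```text
time: 49.32
tool_pos: [0.5921, 0.09, 0.1534]
tool_rot: [-3.138, -0.003, -3.026]
contact_force: [-0.8, 0.1, 0.6]
opening: 0.0458
grip_force: 0.0
```

```bash
python3 - <<'E'
from h import *
blob([.5907,.0893],.086,.1,.03)
go(.5907,.0893,.073,186.5)
E
```

```text
580
rect 589.2367553710938 89.8938980102539 16.97468376159668 17.37282371520996 20.074451446533203 case [122.9 133.3] z 0.09402851302096593
travel [0.0006, 0.0005, 0.0805] dr [-0.24, -0.22, 0.09]
```

{"api": "arm_command", "payload": {
  "fingers": [0, 0, 0, 0, 0, 1, 1, 1],
  "travel": [
    [0.001, 0, 0.03],
    [0.001, 0, 0.06],
    [0.001, 0, 0.08],
    [0.001, 0, 0.08],
    [0.001, 0, 0.08],
    [0.001, 0, 0.08],
    [0.001, 0, 0.08],
    [0.001, 0, 0.08]
  ],
  "dr": [
    [0, 0, 0],
    [0, 0, 0],
    [0, 0, 0],
    [0, 0, 0],
    [0, 0, 0],
    [0, 0, 0],
    [0, 0, 0],
    [0, 0, 0]
  ],
  "squeeze": 15
}}

```text
time: 50.03
tool_pos: [0.5916, 0.0882, 0.076]
tool_rot: [-3.138, 0.001, -3.035]
contact_force: [0.2, -0.7, -0.1]
opening: 0.0306
grip_force: 0.0
```

{"api": "arm_command", "payload": {
  "fingers": [1, 1, 1, 1],
  "travel": [
    [0, 0, 0],
    [0, 0, 0],
    [0, 0, 0],
    [0, 0, 0]
  ],
  "dr": [
    [0, 0, 0],
    [0, 0, 0],
    [0, 0, 0],
    [0, 0, 0]
  ]
}}

```text
time: 50.37
tool_pos: [0.5911, 0.0884, 0.0752]
tool_rot: [-3.138, -0.0, -3.035]
contact_force: [-1.2, 0.7, 5.3]
opening: 0.0173
grip_force: 15.0
```

```bash
python3 - <<'E'
from h import *
s=observe();p=s["tool_pos"];pv=case(50,134)
print(p,s["tool_rot"],s["opening"],np.linalg.norm(p[:2]-pv))
a0=np.arctan2(*(p[:2]-pv)[::-1]);r=.074
R=Ro.from_euler("xyz",s["tool_rot"])
for k in range(1,9):
    a=a0-np.radians(6)*k; q=pv+r*np.array([np.cos(a),np.sin(a)])
    print(k,R.inv().apply([*(q-p[:2]),0]).round(4).tolist())
E
```

```text
[0.59113928 0.08836133 0.07516104] [-3.13793844e+00 -4.80692484e-04 -3.03510617e+00] 0.017260250756885327 0.07465110070172946
1 [0.001, -0.0077, 0.0]
2 [0.0022, -0.0154, 0.0001]
3 [0.0042, -0.0229, 0.0001]
4 [0.007, -0.0301, 0.0001]
5 [0.0105, -0.037, 0.0001]
6 [0.0147, -0.0435, 0.0002]
7 [0.0195, -0.0496, 0.0002]
8 [0.025, -0.0551, 0.0002]
```

{"api": "arm_command", "payload": {
  "fingers": [1, 1, 1, 1, 1, 1, 1, 1],
  "travel": [
    [0.001, -0.0077, 0],
    [0.0022, -0.0154, 0],
    [0.0042, -0.023, 0],
    [0.007, -0.03, 0],
    [0.0105, -0.037, 0],
    [0.0147, -0.0435, 0],
    [0.0195, -0.05, 0],
    [0.025, -0.055, 0]
  ],
  "dr": [
    [0, 0, 6],
    [0, 0, 12],
    [0, 0, 18],
    [0, 0, 24],
    [0, 0, 30],
    [0, 0, 36],
    [0, 0, 42],
    [0, 0, 48]
  ]
}}

```text
time: 51.03
tool_pos: [0.5723, 0.0303, 0.0752]
tool_rot: [-3.139, 0.003, 2.405]
contact_force: [1.2, -0.8, 1.7]
opening: 0.0174
grip_force: 15.0
```

{"api": "arm_command", "payload": {
  "fingers": [1, 1, 1, 1, 1, 1, 1, 1],
  "travel": [
    [0.0005, -0.0077, 0],
    [0.0018, -0.0154, 0],
    [0.0037, -0.023, 0],
    [0.0065, -0.03, 0],
    [0.01, -0.037, 0],
    [0.0142, -0.0435, 0],
    [0.018, -0.0485, 0],
    [0.018, -0.0485, 0]
  ],
  "dr": [
    [0, 0, 6],
    [0, 0, 12],
    [0, 0, 18],
    [0, 0, 24],
    [0, 0, 30],
    [0, 0, 36],
    [0, 0, 40],
    [0, 0, 40]
  ]
}}

```text
time: 51.7
tool_pos: [0.527, 0.006, 0.0753]
tool_rot: [3.14, 0.005, 1.708]
contact_force: [4.8, -2.5, -1.1]
opening: 0.0175
grip_force: 15.0
```

```bash
python3 - <<'E'
from h import *
s=observe();p=s["tool_pos"];pv=case(50,134);d=p[:2]-pv
print(p,s["tool_rot"],s["contact_force"],"r",np.linalg.norm(d),"lever",np.arctan2(d[1],d[0])-K["th"]+np.pi/2)
E
```

```text
[0.52695033 0.00603349 0.07532069] [3.13986001 0.00511814 1.70818317] [ 4.81317748 -2.49802517 -1.09062646] r 0.07486719686878113 lever -0.007791245681212811
```

{"api": "arm_command", "payload": {
  "fingers": [0.3, 0, 0, 0, 0, 0, 0, 0],
  "travel": [
    [0, 0, 0],
    [0, 0, 0],
    [0, 0, -0.03],
    [0, 0, -0.06],
    [0, 0, -0.1],
    [0, 0, -0.125],
    [0, 0, -0.125],
    [0, 0, -0.125]
  ],
  "dr": [
    [0, 0, 0],
    [0, 0, 0],
    [0, 0, 0],
    [0, 0, 7],
    [0, 0, 14],
    [0, 0, 21],
    [0, 0, 28],
    [0, 0, 35]
  ]
}}

```text
time: 52.37
tool_pos: [0.5267, 0.0074, 0.2017]
tool_rot: [3.138, 0.003, 1.096]
contact_force: [-0.7, -0.2, -1.3]
opening: 0.046
grip_force: 0.0
```

```bash
python3 - <<'E'
from h import *
s=observe();print(s["tool_pos"])
go(.45,-.208,.20,0)
E
```

```text
[0.52667727 0.00738413 0.20167296]
travel [-0.2266, 0.0303, 0.0025] dr [0.27, 0.05, 62.8]
```

{"api": "arm_command", "payload": {
  "fingers": [0, 0, 0, 0, 0, 0, 0, 0],
  "travel": [
    [-0.03, 0.004, -0.02],
    [-0.06, 0.008, -0.03],
    [-0.1, 0.013, -0.03],
    [-0.13, 0.018, -0.03],
    [-0.16, 0.022, -0.03],
    [-0.2, 0.027, -0.03],
    [-0.2266, 0.03, -0.03],
    [-0.2266, 0.03, -0.03]
  ],
  "dr": [
    [0, 0, 7],
    [0, 0, 14],
    [0, 0, 21],
    [0, 0, 28],
    [0, 0, 35],
    [0, 0, 42],
    [0, 0, 49],
    [0, 0, 56]
  ]
}}

```text
time: 53.03
tool_pos: [0.4485, -0.2122, 0.2304]
tool_rot: [3.137, 0.004, 0.114]
contact_force: [0.0, -0.5, -0.1]
opening: 0.0458
grip_force: 0.0
```

{"api": "arm_command", "payload": {
  "fingers": [0, 0, 0],
  "travel": [
    [0, 0, 0],
    [0, 0, 0],
    [0, 0, 0]
  ],
  "dr": [
    [0, 0, 6.8],
    [0, 0, 6.8],
    [0, 0, 6.8]
  ]
}}

```text
time: 53.28
tool_pos: [0.4501, -0.2081, 0.2305]
tool_rot: [3.138, 0.002, 0.009]
contact_force: [0.2, 0.1, 0.2]
opening: 0.0455
grip_force: 0.0
```

```bash
python3 - <<'E'
from h import *
s=observe();print(s["tool_pos"],s["tool_rot"])
blob([.5075,-.208],.118,.135,.035)
go(.5075,-.208,.15,0)
c=read_camera("wrist");np.savez("w10.npz",**c)
u,v=proj(c,[.5075,-.208,.1])[0].astype(int);print(u,v,u-120,v-110);cv2.imwrite("pics/w10.png",cv2.resize(c["color"][max(v-110,0):v+110,max(u-120,0):u+120],None,fx=2.5,fy=2.5))
E
```

```text
[ 0.45010852 -0.20805527  0.23048743] [3.13832011e+00 2.47469257e-03 9.13089686e-03]
660
rect 506.4480285644531 -206.84202575683594 41.37100601196289 8.977555274963379 0.02252284064888954 case [  -1.  -148.7] z 0.12700914552235748
travel [0.0574, 0.0004, 0.0804] dr [0.2, 0.13, 0.56]
317 160 197 50
```

View pics/w10.png

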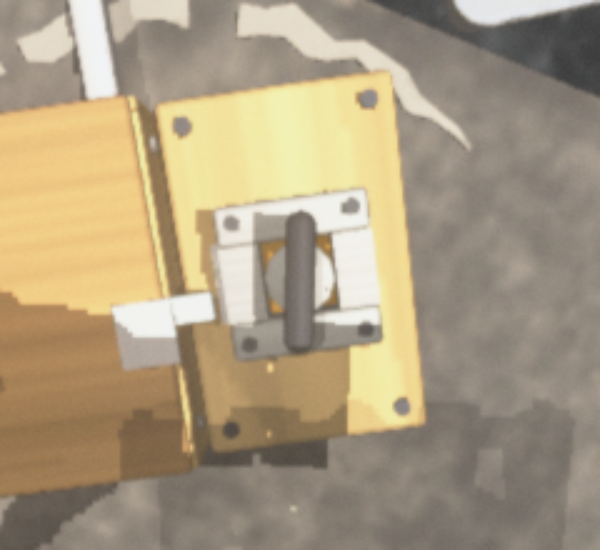

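The key is home at z 127 with its bow at world yaw ≈ 0°, and the bolt is drawn. Now grip and turn it back 54°.

{"api": "arm_command", "payload": {
  "fingers": [0, 0, 0, 0, 0, 0, 0, 0],
  "travel": [
    [0.03, 0, 0],
    [0.057, 0, 0.01],
    [0.057, 0, 0.04],
    [0.057, 0, 0.07],
    [0.057, 0, 0.1],
    [0.057, 0, 0.12],
    [0.057, 0, 0.1375],
    [0.057, 0, 0.1375]
  ],
  "dr": [
    [0, 0, 0],
    [0, 0, 0.5],
    [0, 0, 0.5],
    [0, 0, 0.5],
    [0, 0, 0.5],
    [0, 0, 0.5],
    [0, 0, 0.5],
    [0, 0, 0.5]
  ]
}}

```text
time: 54.05
tool_pos: [0.5052, -0.2068, 0.0896]
tool_rot: [3.141, 0.008, -0.0]
contact_force: [-0.5, 0.7, 0.2]
opening: 0.0456
grip_force: 0.0
```

{"api": "arm_command", "payload": {
  "fingers": [1, 1, 1, 1, 1, 1, 1, 1],
  "travel": [
    [0, 0, 0],
    [0, 0, 0],
    [0, 0, 0],
    [0, 0, 0],
    [0, 0, 0],
    [0, 0, 0],
    [0, 0, 0],
    [0, 0, 0]
  ],
  "dr": [
    [0, 0, 0],
    [0, 0, 0],
    [0, 0, 0],
    [0, 0, 0],
    [0, 0, 0],
    [0, 0, 0],
    [0, 0, 0],
    [0, 0, 0]
  ],
  "squeeze": 20
}}

```text
time: 54.72
tool_pos: [0.5073, -0.208, 0.0936]
tool_rot: [3.138, 0.001, -0.003]
contact_force: [0.3, 2.7, 4.1]
opening: 0.0089
grip_force: 20.0
```

```bash
python3 -c "
from h import *
bow()"
```

```text
bow z hist [(124, 128), (125, 177), (126, 364), (127, 496), (128, 164), (140, 240), (141, 100)] housing 0.0758
[ 0.5073 -0.208   0.0936] [ 3.138e+00  1.000e-03 -3.000e-03] [0.3 2.7 4.1] [0.73  0.176 0.026] 0.0089
```

{"api": "arm_command", "payload": {
  "fingers": [1, 1, 1, 1, 1, 1, 1, 1],
  "travel": [
    [0, 0, 0],
    [0, 0, 0],
    [0, 0, 0],
    [0, 0, 0],
    [0, 0, 0],
    [0, 0, 0],
    [0, 0, 0],
    [0, 0, 0]
  ],
  "dr": [
    [0, 0, -4],
    [0, 0, -8],
    [0, 0, -12],
    [0, 0, -16],
    [0, 0, -20],
    [0, 0, -24],
    [0, 0, -28],
    [0, 0, -32]
  ]
}}

```text
time: 55.43
tool_pos: [0.5074, -0.2084, 0.0936]
tool_rot: [3.139, 0.003, 0.558]
contact_force: [-0.9, 2.1, 5.0]
opening: 0.0088
grip_force: 20.0
```

{"api": "arm_command", "payload": {
  "fingers": [1, 1, 1, 1, 1, 1, 1, 1],
  "travel": [
    [0, 0, 0],
    [0, 0, 0],
    [0, 0, 0],
    [0, 0, 0],
    [0, 0, 0],
    [0, 0, 0],
    [0, 0, 0],
    [0, 0, 0]
  ],
  "dr": [
    [0, 0, -4],
    [0, 0, -8],
    [0, 0, -12],
    [0, 0, -16],
    [0, 0, -20],
    [0, 0, -22],
    [0, 0, -22],
    [0, 0, -22]
  ]
}}

```text
time: 56.1
tool_pos: [0.5076, -0.2085, 0.0936]
tool_rot: [3.139, 0.004, 0.938]
contact_force: [0.6, 3.2, 6.0]
opening: 0.0086
grip_force: 20.0
```

```bash
python3 -c "
from h import *
bow()"
```

```text
bow z hist [(124, 141), (125, 168), (126, 363), (127, 484), (128, 159), (140, 231), (141, 101)] housing 0.0758
[ 0.5076 -0.2085  0.0936] [3.139 0.004 0.938] [0.6 3.2 6. ] [ 0.627 -0.127  0.064] 0.0086
```

{"api": "arm_command", "payload": {
  "fingers": [0.7, 0.4, 0, 0, 0, 0, 0, 0],
  "travel": [
    [0, 0, 0],
    [0, 0, 0],
    [0, 0, 0],
    [0, 0, -0.02],
    [0, 0, -0.05],
    [0, 0, -0.09],
    [0, 0, -0.13],
    [-0.03, 0, -0.14]
  ],
  "dr": [
    [0, 0, 0],
    [0, 0, 0],
    [0, 0, 0],
    [0, 0, 0],
    [0, 0, 0],
    [0, 0, 0],
    [0, 0, 0],
    [0, 0, 0]
  ]
}}

```text
time: 56.82
tool_pos: [0.4934, -0.231, 0.2395]
tool_rot: [3.13, 0.002, 0.942]
contact_force: [0.5, 0.4, 0.7]
opening: 0.0457
grip_force: 0.0
```

{"api": "arm_command", "payload": {
  "fingers": [0, 0, 0, 0, 0],
  "travel": [
    [-0.03, 0, 0],
    [-0.04, 0, 0],
    [-0.04, 0, 0],
    [-0.04, 0, 0],
    [-0.04, 0, 0]
  ],
  "dr": [
    [0, 0, 0],
    [0, 0, 0],
    [0, 0, 0],
    [0, 0, 0],
    [0, 0, 0]
  ]
}}

```text
time: 57.23
tool_pos: [0.4663, -0.2636, 0.2328]
tool_rot: [-3.141, 0.004, 0.939]
contact_force: [-0.2, -0.2, -0.3]
opening: 0.0457
grip_force: 0.0
```

```bash
python3 - <<'E'
from h import *
s=observe();print(s["tool_pos"],s["tool_rot"],s["contact_force"])
blob([.5075,-.208],.118,.14,.035)
c=read_camera("top");u0,v0=150,180
cv2.imwrite("pics/end.png",cv2.resize(c["color"][180:320,150:410],None,fx=3,fy=3,interpolation=cv2.INTER_CUBIC))
E
```

```text
[ 0.46625195 -0.2636388   0.23275154] [-3.14120839  0.00357673  0.93911097] [-0.15583082 -0.23697402 -0.25322128]
670
rect 506.3924255371094 -207.60125732421875 41.504974365234375 8.298882484436035 54.12981033325195 case [  -1.2 -149.4] z 0.12702394474077378
```

View pics/end.png

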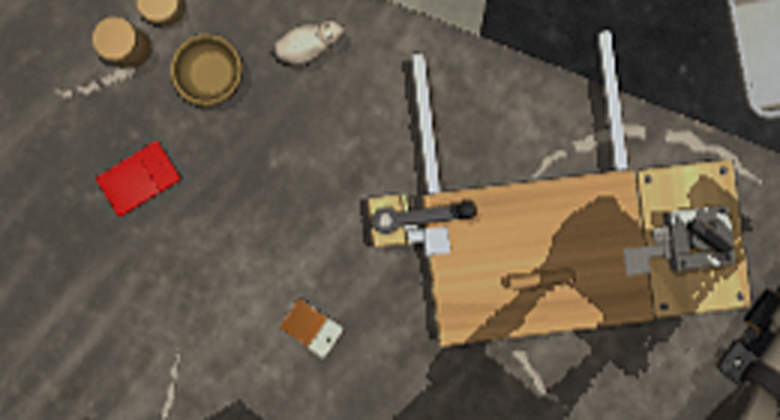

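The final view shows the cover shut, the lever across it (knob at 465,209) and the key home at 54° world, which is 46° to the case. Both tiles went into the well, and only the red and small orange decoys are left on the worktop.

```bash
python3 -c "
from cell import *
print(hand_in())"
```

```text
the job is handed in; nothing more can be done
None
```

I handed the job in at about 57 s; the judge gave no verdict. The teal and large orange tiles are in the well, the cover is shut with the lever across it, and the key is home at about 46° to the case. I left the red and small orange pieces on the worktop as decoys and did not touch the bowl, animal or pot.

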